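# Hang the lift-off gate back on the grill-tool bay

### The job

The gate of the small cedar grill-tool bay is standing in its drying stand. Lift it out and hang it back on the bay: with the gate standing about square open, lower both its knuckles gently onto the bay's two pintle pins until it is fully home and the bay carries it, then swing it shut against the stop post and let go. Feel for the pins rather than forcing them (the pintle strip sits up to 15 mm off its mark), and leave the other things on the bench where they are.

Things in the scene. Friction and masses are not known exactly. Their poses are not given: they have to be found in the camera images.
- leaf: The gate: loose cedar board, two dark steel knuckles on one edge, about 0.3 kg (varies). Origin on the knuckle axis, level with the board's lower edge; x along the board away from the knuckles (board x 10 to 150 mm), y across it (-6 to 6), z up (0 to 140). Starts upright in the stand, lower edge 15 mm above the bench. Once hung it turns freely and stays where it is left.
- leaf_grip (a point): Middle of the gate's top edge, close above its balance point (leaf x 65, y 0, z 140 mm). Best pinched here from above, across the 12 mm thickness.
- leaf_tip (a point): On the gate's top edge at its free end, away from the knuckles (leaf x 150, y 0, z 140 mm).
- knuckle_low (a point): Centre of the lower knuckle's bottom mouth (leaf x 0, y 0, z 10 mm). Both knuckles are upright tubes 20 mm long, outer diameter 16, bore 10.4 mm, open at both ends.
- knuckle_up (a point): Centre of the upper knuckle's bottom mouth (leaf x 0, y 0, z 100 mm), 90 mm above the lower one.
- stand: Fixed slotted cedar drying stand: base 170 x 75 mm, 15 mm thick; two cheeks 110 mm long, up to 50 mm above the bench, make a slot 14 mm wide along its x. Origin: centre of its underside. The gate's x lies along the stand's -x, knuckle axis at stand x = 80 mm.
- bay: Fixed cedar bay, open at its front (its -x side). Origin on the bench, z up. Hinge post x -35 to -5, y 30 to 90 mm, 165 high. Side walls 105 high, back wall 75, floor board 15. Both pins stand on one upright line at bay x -55, y 60 plus a hidden shift (see hinge_mark), 20 mm in front of the post. Pressing or knocking the gate on the bay or its pins with over 30 N spoils it; contacts are stiff.
- hinge_mark (a point): Nominal pintle axis at the lower shoulder (bay x -55, y 60, z 40 mm). The pintle strip was screwed tight somewhere along its slots: the true axis is shifted up to 15 mm along the bay's y, either way, never along x, and does not move.
- upper_mark (a point): Nominal pintle axis at the upper shoulder, 90 mm above the lower (bay z 130), same hidden shift. Each pin is 8 mm in diameter and stands 18 mm above its shoulder (tops at 58 and 148 mm), the top 4 mm tapering to 6.6 mm.
- bracket_mark (a point): Nominal pintle axis at the underside of the upper arm (bay z 124). Each shoulder is a 14 mm disc on an arm 10 mm wide and 6 mm thick from the post behind it. The lower knuckle must come in sideways under this arm, above the lower pin. With the gate home its knuckles sit on the shoulders and its origin is 30 mm above the bench.
- stop_face (a point): Middle of the stop post's front face (bay x -49, y -85, z 82 mm). Post 50 mm wide (y -110 to -60), 165 high. The shut gate's back face rests on it; the gate's x then runs along the bay's -y. It opens towards the bay's -x.
- ramekin: White ceramic ramekin, 76 mm wide, 45 mm high, standing inside the bay; leave alone. Origin: centre of its underside.
- scraper: Red plastic grill scraper, 190 mm long, lying; leave alone.
- probe: Stainless meat thermometer with a round 44 mm dial and a 140 mm probe, lying; leave alone.
- skewer_a: Flat steel skewer, 275 mm long, lying; leave alone.
- skewer_b: Second flat steel skewer, 275 mm long, lying; leave alone.
- shaker: Amber glass spice jar, 48 mm wide, 85 mm high; leave alone.
- brush: Brush with a dark handle, lying; leave alone.
Not all that is in view belongs to the job. Of the things that look like the leaf, the largest one is meant.

How it is judged (in metres and radians):
On the way, in this order (a step that is already met when the one before it is completed fails the run):
1. the gate is lifted clear of the stand (z of leaf in the frame of stand above 0.055 m), for 0.1 s.
2. both knuckles are fully home on the pintle pins, which carry the gate, while the gate stands open by at least 35 degrees (z of leaf in the frame of bay between 0.026 and 0.0335 m and horizontal distance between leaf and hinge_mark below 0.021 m and angle between leaf's own z axis and vertical below 0.05 rad and contact force between leaf and bay above 0.5 N and angle between the x axis of leaf and the y axis of bay, either way round above 0.6 rad), for 0.2 s.
3. the gate is swung shut against the stop post (z of leaf in the frame of bay between 0.026 and 0.0335 m and horizontal distance between leaf and hinge_mark below 0.021 m and angle between leaf's own z axis and vertical below 0.05 rad and contact force between leaf and bay above 0.5 N and angle between the x axis of leaf and the y axis of bay, either way round below 0.07 rad and y of leaf_tip in the frame of bay below -0.05 m), for 0.2 s.
At the end, for the whole second after the job is handed in: The gate hangs on both pins, let go and at rest: fully home (origin 26 to 33.5 mm above the bay's foot, within 21 mm of the hinge mark seen from above), resting on the bay with over 0.5 N, upright within 0.05 rad, and shut within 0.07 rad (4 degrees) with its free end at the stop post (all of step 3 and linear speed of leaf below 0.02 m/s); the robot touches nothing.
It fails at once if the gate is pressed or knocked on the bay or its pins with more than 30 N (contact force between leaf and bay above 30 N).
It fails at once if another thing on the bench is moved more than 30 mm (distance of any of ramekin, scraper, probe, skewer_a, skewer_b, shaker, brush from where it was at the start of the episode above 0.03 m).
It also fails if it takes over 64 s, if anything falls off the work surface, if the arm or the gripper's body presses on something with over 40 N, if the wrist force passes 120 N, or if a joint passes its speed limit or range.

### The arm

A 6-joint arm with a two-finger parallel gripper is mounted at the origin on the work surface. World frame = base frame: x ahead of the robot, y to its left, z up, the work surface at z = 0. Lengths are in m, angles in degrees, forces in N, time in s.
With the tool pointing down it reaches from about 0.35 to 0.875 m from the base axis. Payload 4.2 kg.
Tool frame: the origin (TCP) lies midway between the tips of the shut fingers; the grasp point (between the pads) lies 19 mm behind it; z points along the fingers, y is the direction in which the jaws open and shut (so a half turn about z gives the same grasp; the last joint's range is limited). The gripper opens to 87 mm and grips with 3 to 60 N. Pads are 19 mm wide; open, the fingers measure 117 mm over their backs; the gripper's body (75 mm by 190 mm) begins 51 mm behind the grasp point.
Start: joints at [-61.444, 22.042, 0.453, 0, -68.411, -14.817], TCP at [0.148, -0.607, 0.223] pointing down, gripper open.
Joint ranges: [-179.83, 179.83], [-69.29, 118.12], [-61.27, 80.66], [-181.25, 117.63], [-171.15, -9.14], [-177.46, 177.46]. Speed limits (degrees/s): [159.86, 159.86, 180, 180, 180, 180].

### API

Orientations are given as a 3x3 rotation matrix whose columns are the frame's x, y, z axes.
In Python, from station import sense, capture, get_calibration, finish_job, spot_in, spot_point gives the robot as it stands.
- The arm moves only by the shell command python3 -m inch 'ROWS'. ROWS is JSON, a list of rows, each an object with "fingers": the finger opening in cm, from 0 to 8.7; "delta_pos": the shift along the tool's x, y, z in cm, a list of three; "spin": the turn about the tool's z in degrees. In form: [{"fingers": fingers, "delta_pos": [dx, dy, dz], "spin": spin}, ...]. A call has 1 to 20 rows; each row is the pose to reach, as a shift and turn from the pose commanded when the call began, along the tool's axes at that moment; what a row does not reach only later rows make up. A row lasts 1/10 s, in which the tool goes at most 50 mm and 8.59 degrees, less where a joint would pass 70% of its speed; a pose out of reach is approached as far as the arm can. A call with a gripper value outside its range is refused whole. The fingers move at their own pace and stop on an object; the grip force is fixed at half the most. Time passes only in rows, so rows that repeat a pose let the fingers close. It gives the time, the measured TCP pose, the force and the opening at its end, in the units of the state.
- sense(): the state, without advancing time (a new reading comes with each control period).
- capture(name): name is "side" or "top" or "wrist"; returns the picture (384x512x3 uint8, red, green, blue); there is no depth.
- get_calibration(name): a dict with "K" (3x3 intrinsics, pixels), "dist" ([k1, k2, p1, p2, k3] as OpenCV has them; the pictures are not rectified), "T" (4x4, takes a point from camera to world coordinates). Camera axes: x right, y up, looking along -z (the intrinsics and any distortion apply to the point x, -y, -z); pixel columns grow to the right and rows downward; lengths in m; the calibration is good to about 2 mm. A picture is of the moment at which its call begins: read the wrist's pose just before it. get_calibration takes no time and is no camera call; for the wrist camera it gives the pose at the moment of the call.
- finish_job(): hands the job in, once; it reports no verdict.
Trained networks look in the newest picture that a camera, given by its name, has taken for a name from the list of things; names that differ only in an ending like _2 or _b are one class to them, and where a whole thing is asked for, a point or a joint stands for the part that bears it (a point fixed in the world has none). Each returns a list of dicts, best first, with "conf" (0 to 1); they miss things now and then, are a little off and sometimes report something else, mostly with a low value. They report only what shows in the picture. A call takes as long as a camera call. They do not tell look-alikes from the thing itself.
- spot_in(camera, target): "extent" ([left, top, right, bottom] as shares, 0 to 1, of the picture: columns of its width, rows of its height, round what is visible of it).
- spot_point(camera, target): "location" ([column, row] as shares, 0 to 1, of the picture: columns of its width, rows of its height: a listed point, or the origin of a listed thing).
The state is a dict: "time_s": time; "joints": joint angles; "joint_velocities": joint speeds; "effort": joint torques, N m; "tcp_pos": TCP position; "ee_rot": TCP orientation; "wrist_force": force on the tool from outside, world axes, zero at the start; "moment": the same for the moment, N m; "gripper_width": opening from 0.0 (shut) to 1.0 (fully open).
Only numpy, scipy, OpenCV 4.12 (cv2) and the standard library are available. Lean on these libraries where they do the work, as an engineer would, in place of code of your own. Each camera call takes 0.05 s, during which the arm holds its last target.

## Working session

There is one attempt and no reset: what is moved stays moved. The work goes in short steps, Python scripts to look and compute and a shell command to move; the robot and the scene stay as the last step left them, time stands still between calls to the robot, and variables do not carry over. Pictures are saved under pics/ and viewed, and the job is handed in when it is done.

```bash
ls; mkdir -p pics; cat > h.py <<'E'
import numpy as np, cv2
from station import *
def snap(c,n):
    im=capture(c); cv2.imwrite(f'pics/{n}.png',im[:,:,::-1]); return im
def ray(c,u,v,cal=None):
    cal=cal or get_calibration(c); K=np.array(cal['K']);d=np.array(cal['dist'])
    p=cv2.undistortPoints(np.array([[[u,v]]],float),K,d)[0,0]
    T=np.array(cal['T']); r=T[:3,:3]@np.array([p[0],-p[1],-1]); return T[:3,3],r
def atz(c,u,v,z,cal=None):
    o,r=ray(c,u,v,cal); return o+r*(z-o[2])/r[2]
def proj(c,P,cal=None):
    cal=cal or get_calibration(c); T=np.array(cal['T']); q=(np.array(P,float).reshape(-1,3)-T[:3,3])@T[:3,:3]
    q=q*[1,-1,-1]
    return cv2.projectPoints(q,np.zeros(3),np.zeros(3),np.array(cal['K']),np.array(cal['dist']))[0][:,0]
E
python3 - <<'E'
from h import *
for c in ['top','side','wrist']:
    snap(c,c+'0'); cal=get_calibration(c); print(c,np.round(cal['T'],3).tolist(),np.round(cal['K'],1).tolist())
    for t in ['leaf','stand','bay','leaf_grip','leaf_tip','knuckle_low','knuckle_up','hinge_mark','upper_mark','bracket_mark','stop_face','ramekin']:
        r=spot_point(c,t); print(t,[(round(x['conf'],2),np.round(np.array(x['location'])*[512,384],1).tolist()) for x in r][:4])
print(sense())
E
```

```text
pics
top [[-0.048, 0.977, -0.206, 0.316], [-0.999, -0.048, 0.007, -0.053], [-0.003, 0.207, 0.978, 1.513], [0.0, 0.0, 0.0, 1.0]] [[404.7, 0.0, 253.0], [0.0, 404.7, 184.9], [0.0, 0.0, 1.0]]
leaf [(0.91, [297.3, 175.0]), (0.61, [289.3, 145.9]), (0.58, [273.0, 186.4])]
stand [(0.95, [303.1, 193.7])]
bay [(0.76, [210.0, 200.8]), (0.18, [194.1, 213.0])]
leaf_grip [(0.68, [307.8, 183.2]), (0.63, [268.5, 178.7]), (0.45, [304.9, 194.2])]
leaf_tip [(0.88, [314.0, 208.0]), (0.63, [250.9, 171.7]), (0.57, [323.7, 141.2])]
knuckle_low [(0.77, [300.6, 177.5]), (0.63, [295.1, 147.3])]
knuckle_up [(0.79, [298.4, 167.4]), (0.58, [293.3, 140.9]), (0.48, [277.4, 185.4])]
hinge_mark [(0.92, [197.6, 215.6]), (0.47, [194.3, 210.6])]
upper_mark [(0.83, [192.9, 216.9])]
bracket_mark [(0.85, [193.6, 212.2])]
stop_face [(0.75, [235.0, 206.7]), (0.56, [131.1, 191.3])]
ramekin [(0.71, [202.1, 192.5])]
side [[-0.874, 0.267, -0.406, 0.141], [-0.486, -0.509, 0.711, 0.747], [-0.017, 0.818, 0.574, 0.774], [0.0, 0.0, 0.0, 1.0]] [[364.2, 0.0, 257.2], [0.0, 364.2, 195.6], [0.0, 0.0, 1.0]]
leaf [(0.72, [268.8, 192.5]), (
[... 1138 characters left out ...]
3e-04,
       -6.84114410e+01, -1.48159991e+01]), 'joint_velocities': array([ 0.04831436, -0.00034654,  0.09157734, -0.15324769,  0.00999531,
       -0.03841264]), 'effort': array([-1.30835328e-04, -3.90462971e+01,  1.87619698e+01,  4.22446847e+00,
        1.52693898e-02, -3.29471311e-05]), 'tcp_pos': array([ 0.14845396, -0.60709522,  0.22256984]), 'ee_rot': array([[-9.71384549e-01, -2.37512227e-01,  4.21246643e-06],
       [-2.37512227e-01,  9.71384549e-01, -2.67462586e-05],
       [ 2.26063865e-06, -2.69814146e-05, -1.00000000e+00]]), 'wrist_force': array([-0.12791804,  0.30303516,  0.17858268]), 'moment': array([-0.03454322,  0.02977397, -0.00614131]), 'gripper_width': 1.0012862937474138}
```

```bash
python3 - <<'E'
import cv2
a=cv2.imread('pics/top0.png');b=cv2.imread('pics/side0.png')
cv2.imwrite('pics/topz.png',cv2.resize(a[110:250,150:350],None,fx=4,fy=4,interpolation=cv2.INTER_CUBIC)[:600,:800])
cv2.imwrite('pics/sidez.png',cv2.resize(b[140:290,180:380],None,fx=4,fy=4,interpolation=cv2.INTER_CUBIC)[:600])
E
```

```text
(no output)
```

View pics/topz.png

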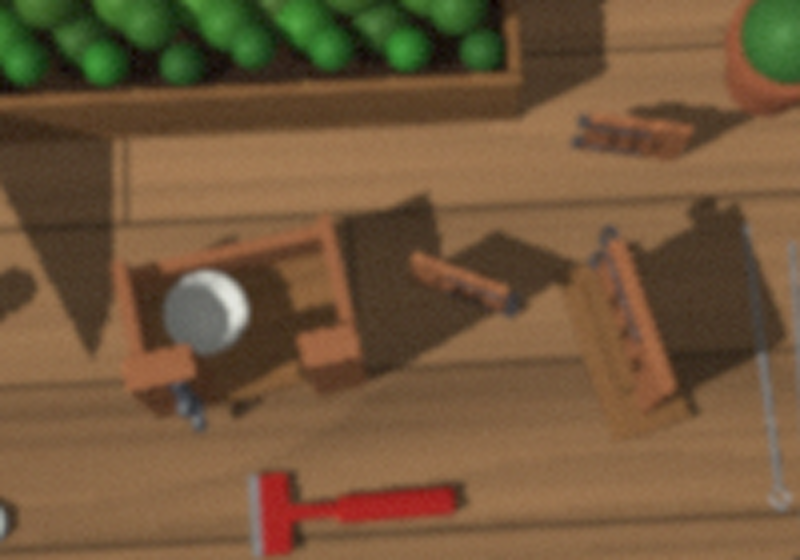

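View pics/sidez.png

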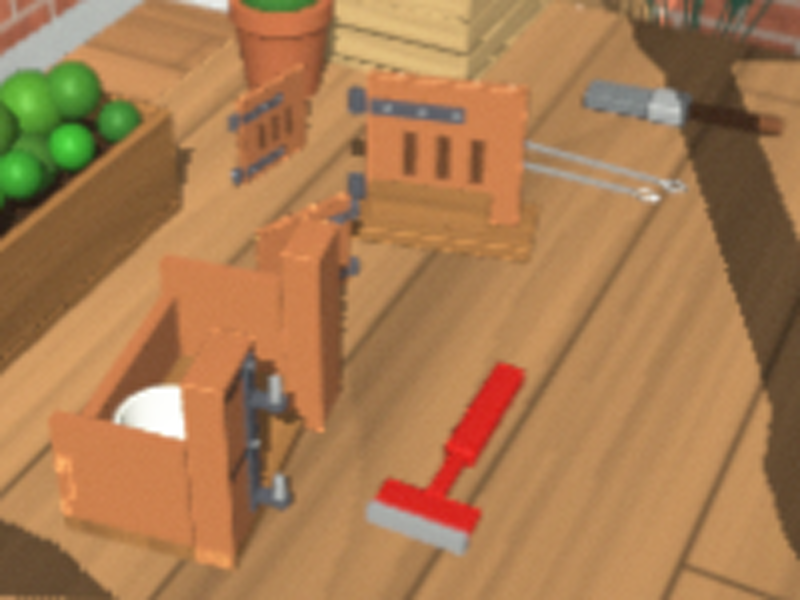

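View pics/side0.png

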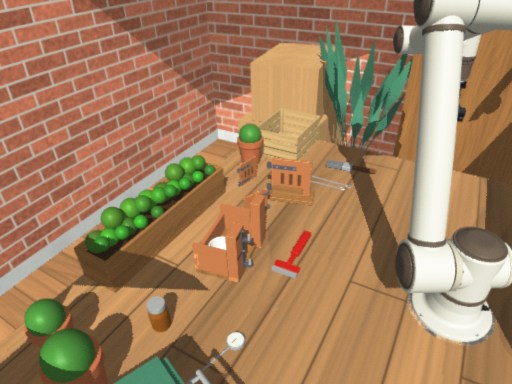

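View pics/top0.png

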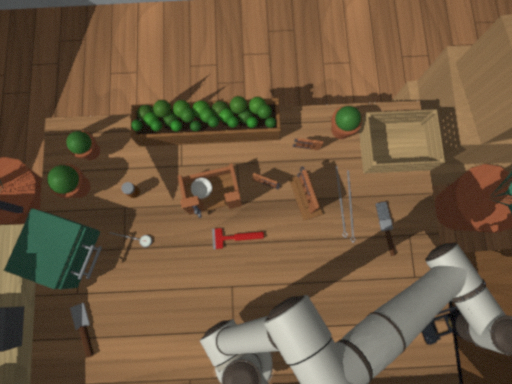

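```bash
python3 - <<'E'
from h import *
from scipy.optimize import least_squares
ct=get_calibration('top');cs=get_calibration('side')
def tw(p,P):
    c,s=np.cos(p[2]),np.sin(p[2]); return np.array([p[0]+c*P[0]-s*P[1],p[1]+s*P[0]+c*P[1],P[2]])
def fit(obs,x0):
    def f(p): return np.concatenate([proj(None,tw(p,P),c)[0]-np.array(uv) for c,P,uv in obs])
    r=least_squares(f,x0,loss='soft_l1'); print(np.round(r.x[:2],4),np.degrees(r.x[2]),np.round(f(r.x),1)); return r.x
# leaf points in leaf frame z+15mm
obs=[(ct,[0,0,.135],(152.5+150,60+110)),(ct,[.150,0,.155],(315,209)),(ct,[.15,0,.155],(314,208)),
 (cs,[0,0,.115],(267.7,167.5)),(cs,[0,0,.025],(269.6,186.3)),(cs,[.15,0,.155],(310.7,163)),(cs,[.065,0,.155],(287.3,159.1)),(ct,[.065,0,.155],(307.8,186))]
fit(obs,[.45,-.2,-1.3])
B=[(cs,[-.055,.06,.04],(246.4,266.4)),(cs,[-.055,.06,.13],(247.5,242.5)),
 (ct,[-.055,.06,.04],(197.6,215.6)),(ct,[-.055,.06,.13],(194,216)),
 (ct,[-.049,-.085,.082],(235,206.7)),(cs,[-.049,-.085,.082],(262.7,221.8)),(ct,[0,0,0],(210,200.8)),(cs,[0,0,0],(239.8,255.2)),
]
for y0 in [0,1.5,3,-1.5]: fit(B,[.4,.05,y0])
E
```

```text
[ 0.6563 -0.2397] -169.29530061466627 [ 0.1 -1.2 -0.3  0.1  0.7  1.1  0.9 -0.2 -1.   2.1  0.5  0.6 -0.6  0.9
  0.4 -0.8]
[0.5812 0.0956] 8.770523816515258 [ 1.8 -0.2 -0.4 -0.6 -0.5  1.2 -0.5 -2.6  0.2 -1.1  0.9  0.6  1.7  0.1
 -0.9  2.1]
[0.5812 0.0956] 8.770524522322695 [ 1.8 -0.2 -0.4 -0.6 -0.5  1.2 -0.5 -2.6  0.2 -1.1  0.9  0.6  1.7  0.1
 -0.9  2.1]
[0.5812 0.0956] 8.770523128370897 [ 1.8 -0.2 -0.4 -0.6 -0.5  1.2 -0.5 -2.6  0.2 -1.1  0.9  0.6  1.7  0.1
 -0.9  2.1]
[0.5812 0.0956] 8.770524056259596 [ 1.8 -0.2 -0.4 -0.6 -0.5  1.2 -0.5 -2.6  0.2 -1.1  0.9  0.6  1.7  0.1
 -0.9  2.1]
```

```bash
python3 -m inch '[{"fingers":6,"delta_pos":[-4.5,2,-5],"spin":-8},{"fingers":6,"delta_pos":[-9,4,-9],"spin":-16},{"fingers":6,"delta_pos":[-13.5,6,-12.7],"spin":-24}]'; python3 -c "
from h import *
s=sense();print(s['joints'],s['tcp_pos'],s['ee_rot'])"
```

```text
time_s: 2.25
tcp_pos: [0.2378, -0.5378, 0.323]
ee_rot: [[-0.788, -0.616, -0.0], [-0.616, 0.788, -0.0], [0.0, -0.0, -1.0]]
wrist_force: [0.9, -1.2, 0.1]
gripper_width: 0.813
[-5.03693862e+01  1.54878736e+01  5.16323694e+00  1.59222154e-02
 -7.96599415e+01 -1.63618231e+00] [ 0.23781845 -0.5378267   0.32297128] [[-7.88039897e-01 -6.15624170e-01 -3.88661823e-05]
 [-6.15624114e-01  7.88039850e-01 -3.81678821e-04]
 [ 2.65598808e-04 -2.76851180e-04 -9.99999926e-01]]
```

```bash
python3 -m inch '[{"fingers":4,"delta_pos":[-5,0.2,-0.5],"spin":-8.5},{"fingers":4,"delta_pos":[-10,0.4,-1],"spin":-17},{"fingers":4,"delta_pos":[-14,0.6,-1],"spin":-25.5},{"fingers":4,"delta_pos":[-18,0.8,-1],"spin":-34},{"fingers":4,"delta_pos":[-22,1,-1],"spin":-42.5},{"fingers":4,"delta_pos":[-26,1.1,-1],"spin":-51},{"fingers":4,"delta_pos":[-30,1.2,-1],"spin":-59.5},{"fingers":4,"delta_pos":[-34,1.3,-1],"spin":-68},{"fingers":4,"delta_pos":[-38,1.5,-1],"spin":-76.5},{"fingers":4,"delta_pos":[-41.6,1.6,-1],"spin":-85},{"fingers":4,"delta_pos":[-41.6,1.6,-1],"spin":-93.5},{"fingers":4,"delta_pos":[-41.6,1.6,-1],"spin":-102},{"fingers":4,"delta_pos":[-41.6,1.6,-1],"spin":-110.5},{"fingers":4,"delta_pos":[-41.6,1.6,-1],"spin":-119},{"fingers":4,"delta_pos":[-41.6,1.6,-1],"spin":-127.5},{"fingers":4,"delta_pos":[-41.6,1.6,-1],"spin":-136},{"fingers":4,"delta_pos":[-41.6,1.6,-1],"spin":-144.5},{"fingers":4,"delta_pos":[-41.6,1.6,-1],"spin":-153},{"fingers":4,"delta_pos":[-41.6,1.6,-1],"spin":-153},{"fingers":4,"delta_pos":[-41.6,1.6,-1],"spin":-153}]'; python3 - <<'E'
from h import *
s=sense();print(s['joints'],s['tcp_pos'])
snap('wrist','w1');c=get_calibration('wrist');np.save('w1.npy',c,allow_pickle=True)
for t in ['leaf_grip','leaf_tip','knuckle_up','knuckle_low','stand']:
    r=spot_point('wrist',t); print(t,[(round(x['conf'],2),np.round(np.array(x['location'])*[512,384],1).tolist()) for x in r][:4])
P=lambda a,z:[.656+a*np.cos(np.radians(-169.3)),-.240+a*np.sin(np.radians(-169.3)),z]
print(proj('wrist',[P(0,.135),P(0,.025),P(.065,.155),P(.15,.155),P(.01,.155)],c))
E
```

```text
time_s: 4.25
tcp_pos: [0.5565, -0.2711, 0.3317]
ee_rot: [[0.983, 0.183, -0.0], [0.183, -0.983, -0.0], [-0.0, 0.0, -1.0]]
wrist_force: [0.0, 1.0, -0.2]
gripper_width: 0.46
[-1.10155363e+01  1.86052343e+01  1.07210249e+01  1.55755090e-03
 -8.21167540e+01  1.11574313e+02] [ 0.55648334 -0.27113393  0.33166125]
leaf_grip [(0.57, [253.4, 143.0]), (0.57, [154.1, 89.6]), (0.52, [245.5, 91.9])]
leaf_tip [(0.8, [256.2, 209.9]), (0.57, [332.7, 14.2])]
knuckle_up [(0.87, [185.8, 107.1]), (0.55, [242.8, 87.2])]
knuckle_low [(0.76, [255.4, 6.5]), (0.73, [194.0, 105.2])]
stand [(0.86, [254.0, 138.7])]
[[246.34355854  86.554428  ]
 [248.81071527  92.2107172 ]
 [246.35602366 144.61261256]
 [247.171091   214.35664142]
 [245.81770637  94.61472378]]
```

View pics/w1.png

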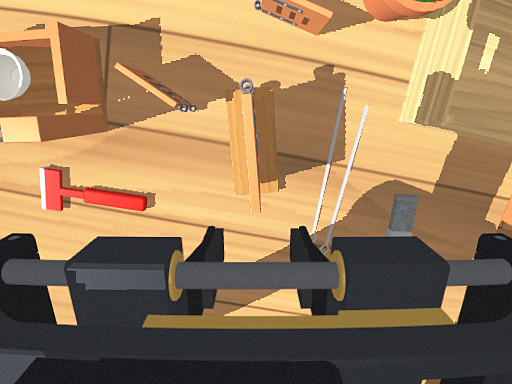

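```bash
python3 - <<'E'
import cv2
a=cv2.imread('pics/w1.png')
cv2.imwrite('pics/w1z.png',cv2.resize(a[70:225,205:305],None,fx=3.8,fy=3.8,interpolation=cv2.INTER_NEAREST))
E
```

```text
(no output)
```

View pics/w1z.png

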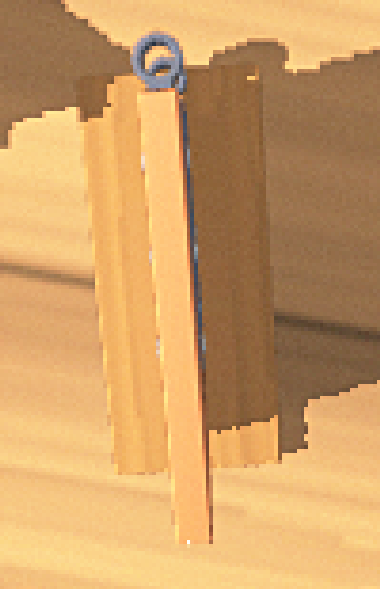

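```bash
python3 - <<'E'
from h import *
c=np.load('w1.npy',allow_pickle=True).item()
k=atz(0,246.6-.3,85.5-.3,.135,c);n=atz(0,247.6-.3,93.7-.3,.155,c);t=atz(0,256.05-.3,212.7,.155,c)
print(k,n,t,np.linalg.norm(t-n),np.linalg.norm((t-k)[:2]))
d=(t-k)[:2];d/=np.linalg.norm(d);d2=(t-n)[:2];print(np.degrees(np.arctan2(d[1],d[0])),np.degrees(np.arctan2(d2[1],d2[0])))
g=k[:2]*.5+(t[:2]-.15*d)*.5+.065*d;print('grip',g, n[:2]+.055*d2/np.linalg.norm(d2))
s=sense();print(s['tcp_pos'],s['ee_rot'])
for th in [180+np.degrees(np.arctan2(d[1],d[0]))]:
    R=s['ee_rot'];yaw=np.degrees(np.arctan2(R[1,0],R[0,0]));print('spin',-(th-yaw))
    print('delta cm',R.T@(np.r_[g,0.1]-s['tcp_pos'])*100)
E
```

```text
[ 0.65747101 -0.23968625  0.135     ] [ 0.64773827 -0.24323752  0.155     ] [ 0.51266386 -0.27780987  0.155     ] 0.13942863667939695 0.14974151303726518
-165.25034401862035 -165.64333059621603
grip [ 0.59473791 -0.2562021 ] [ 0.59445587 -0.25687517]
[ 0.55650666 -0.27111416  0.33166244] [[ 9.82632845e-01  1.85560478e-01  8.73405120e-06]
 [ 1.85560478e-01 -9.82632845e-01  3.18841475e-05]
 [ 1.44988032e-05 -2.97097159e-05 -9.99999999e-01]]
spin -4.055844766807434
delta cm [ 4.0331007  -0.75519867 23.16632483]
```

```bash
python3 -m inch '[{"fingers":4,"delta_pos":[4.03,-0.75,2],"spin":-3.9},{"fingers":4,"delta_pos":[4.03,-0.75,6],"spin":-3.9},{"fingers":4,"delta_pos":[4.03,-0.75,10],"spin":-3.9},{"fingers":4,"delta_pos":[4.03,-0.75,13],"spin":-3.9},{"fingers":4,"delta_pos":[4.03,-0.75,13],"spin":-3.9},{"fingers":4,"delta_pos":[4.03,-0.75,13],"spin":-3.9}]'; python3 - <<'E'
from h import *
s=sense();print(s['tcp_pos'],s['ee_rot'])
snap('wrist','w2');c=get_calibration('wrist');np.save('w2.npy',c,allow_pickle=True)
E
```

```text
time_s: 5.15
tcp_pos: [0.5952, -0.2567, 0.2024]
ee_rot: [[0.967, 0.253, 0.0], [0.253, -0.967, -0.001], [-0.0, 0.001, -1.0]]
wrist_force: [0.1, -0.2, 0.6]
gripper_width: 0.457
[ 0.59519639 -0.25667392  0.20243041] [[ 9.67498436e-01  2.52876861e-01  2.61989911e-04]
 [ 2.52876996e-01 -9.67497801e-01 -1.10867275e-03]
 [-2.68830219e-05  1.13889037e-03 -9.99999351e-01]]
```

View pics/w2.png

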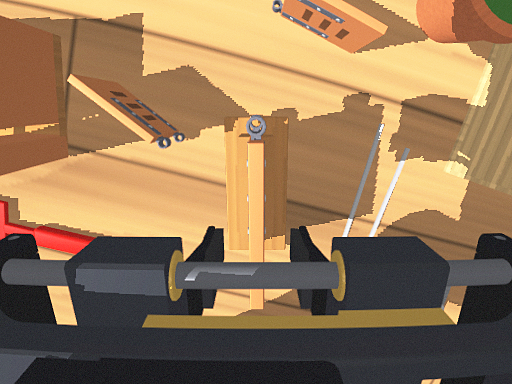

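```bash
python3 -m inch '[{"fingers":4,"delta_pos":[0,0,4],"spin":0},{"fingers":4,"delta_pos":[0,0,7],"spin":0},{"fingers":4,"delta_pos":[0,0,7],"spin":0},{"fingers":1,"delta_pos":[0,0,7],"spin":0},{"fingers":0.8,"delta_pos":[0,0,7],"spin":0},{"fingers":0.8,"delta_pos":[0,0,7],"spin":0},{"fingers":0.8,"delta_pos":[0,0,7],"spin":0},{"fingers":0.8,"delta_pos":[0,0,7],"spin":0}]'; python3 -c "
from h import *
s=sense();print(s['tcp_pos'],s['ee_rot'],s['wrist_force'],s['moment'],s['gripper_width']*8.7)
snap('wrist','w3');np.save('w3.npy',get_calibration('wrist'),allow_pickle=True)"
```

```text
time_s: 6.0
tcp_pos: [0.5952, -0.2564, 0.1328]
ee_rot: [[0.967, 0.253, 0.002], [0.253, -0.967, -0.001], [0.002, 0.001, -1.0]]
wrist_force: [0.4, 0.9, 2.4]
gripper_width: 0.133
[ 0.59521721 -0.25640436  0.13277318] [[ 9.67482019e-01  2.52933239e-01  1.82207883e-03]
 [ 2.52934627e-01 -9.67483202e-01 -5.72888485e-04]
 [ 1.61792812e-03  1.01512614e-03 -9.99998176e-01]] [0.41297799 0.92656528 2.44983403] [-0.07022143  0.20347272 -0.06413233] 1.1561949285336643
```

View pics/w3.png

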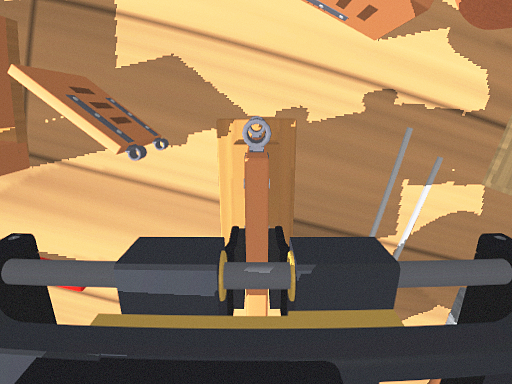

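```bash
python3 -m inch '[{"fingers":0.8,"delta_pos":[0,0,-1],"spin":0},{"fingers":0.8,"delta_pos":[0,0,-3],"spin":0},{"fingers":0.8,"delta_pos":[0,0,-6],"spin":0},{"fingers":0.8,"delta_pos":[0,0,-8.5],"spin":0},{"fingers":0.8,"delta_pos":[0,0,-8.5],"spin":0},{"fingers":0.8,"delta_pos":[0,0,-8.5],"spin":0}]'; python3 -c "
from h import *
s=sense();print(s['tcp_pos'],s['ee_rot'],s['wrist_force'],s['moment'],s['gripper_width']*8.7)
snap('wrist','w4');np.save('w4.npy',get_calibration('wrist'),allow_pickle=True)"
```

```text
time_s: 6.65
tcp_pos: [0.5942, -0.2558, 0.2162]
ee_rot: [[0.968, 0.252, -0.001], [0.252, -0.968, 0.001], [-0.0, -0.001, -1.0]]
wrist_force: [-0.2, -0.3, -2.6]
gripper_width: 0.133
[ 0.5942082  -0.2558036   0.21616844] [[ 9.67640844e-01  2.52330949e-01 -5.37509596e-04]
 [ 2.52331439e-01 -9.67640055e-01  1.25288177e-03]
 [-2.03974970e-04 -1.34797014e-03 -9.99999071e-01]] [-0.17048839 -0.2877526  -2.58377238] [-0.07721563  0.17815953 -0.05409478] 1.1601592148143232
```

View pics/w4.png

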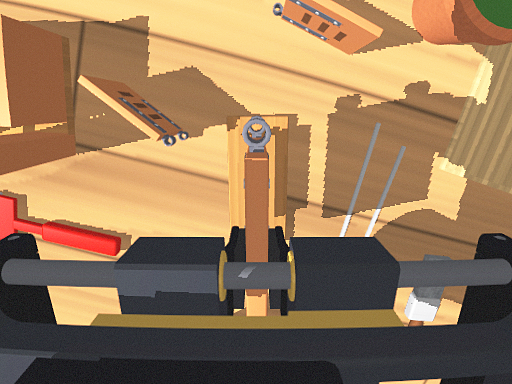

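```bash
python3 -m inch '[{"fingers":0.8,"delta_pos":[-2,-0.7,0],"spin":0},{"fingers":0.8,"delta_pos":[-6,-2.2,0],"spin":0},{"fingers":0.8,"delta_pos":[-10,-3.7,0],"spin":0},{"fingers":0.8,"delta_pos":[-14,-5.2,0],"spin":0},{"fingers":0.8,"delta_pos":[-17.5,-7.5,0],"spin":0},{"fingers":0.8,"delta_pos":[-17,-11.5,0],"spin":1},{"fingers":0.8,"delta_pos":[-16,-15.5,0],"spin":2},{"fingers":0.8,"delta_pos":[-15,-19.5,0],"spin":3},{"fingers":0.8,"delta_pos":[-14,-23.5,0],"spin":4},{"fingers":0.8,"delta_pos":[-13,-27.5,0],"spin":5},{"fingers":0.8,"delta_pos":[-12.2,-31.5,0],"spin":5.9},{"fingers":0.8,"delta_pos":[-11.4,-35.5,0],"spin":5.9},{"fingers":0.8,"delta_pos":[-10.6,-39,0],"spin":5.9},{"fingers":0.8,"delta_pos":[-10,-41.5,0],"spin":5.9},{"fingers":0.8,"delta_pos":[-10,-42.2,0],"spin":5.9},{"fingers":0.8,"delta_pos":[-10,-42.2,0],"spin":5.9},{"fingers":0.8,"delta_pos":[-10,-42.2,0],"spin":5.9}]'; python3 -c "
from h import *
s=sense();print(s['tcp_pos'],s['ee_rot'],s['wrist_force'],s['gripper_width']*8.7)
snap('wrist','w5');np.save('w5.npy',get_calibration('wrist'),allow_pickle=True)
for t in ['hinge_mark','upper_mark','bracket_mark','stop_face','bay','knuckle_up']:
    r=spot_point('wrist',t); print(t,[(round(x['conf'],2),np.round(np.array(x['location'])*[512,384],1).tolist()) for x in r][:4])
"
```

```text
time_s: 8.4
tcp_pos: [0.3906, 0.1258, 0.2158]
ee_rot: [[0.988, 0.151, -0.002], [0.151, -0.988, -0.002], [-0.002, 0.001, -1.0]]
wrist_force: [0.5, 0.0, -3.4]
gripper_width: 0.135
[0.39059673 0.12575165 0.21582431] [[ 0.98846298  0.15144929 -0.00201341]
 [ 0.15144642 -0.98846432 -0.00150919]
 [-0.00221875  0.00118686 -0.99999683]] [ 0.51469184  0.03251677 -3.38016493] 1.1769048098837316
hinge_mark [(0.62, [253.8, 61.0])]
upper_mark [(0.94, [256.4, 40.6])]
bracket_mark [(0.81, [255.3, 39.8])]
stop_face [(0.86, [405.7, 43.4])]
bay [(0.68, [305.9, 11.5])]
knuckle_up [(0.85, [254.3, 131.1])]
```

View pics/w5.png

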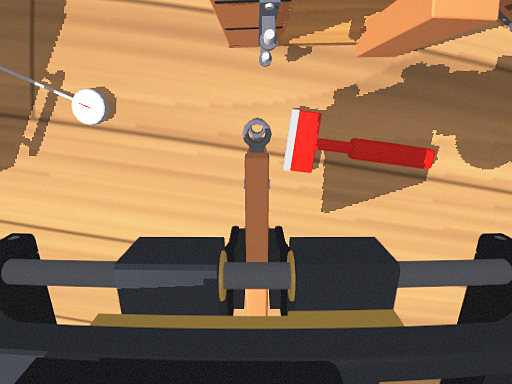

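```bash
python3 - <<'E'
import cv2
a=cv2.imread('pics/w5.png')
cv2.imwrite('pics/w5z.png',cv2.resize(a[0:160,200:310],None,fx=3.75*1.33,fy=3.75*1.33,interpolation=cv2.INTER_NEAREST)[:600])
cv2.imwrite('pics/w5y.png',cv2.resize(a[0:80,230:310],None,fx=7.5,fy=7.5,interpolation=cv2.INTER_NEAREST)[:600])
cv2.imwrite('pics/w5x.png',cv2.resize(a[110:160,230:290],None,fx=10,fy=10,interpolation=cv2.INTER_NEAREST)[:600])
E
```

```text
(no output)
```

View pics/w5y.png

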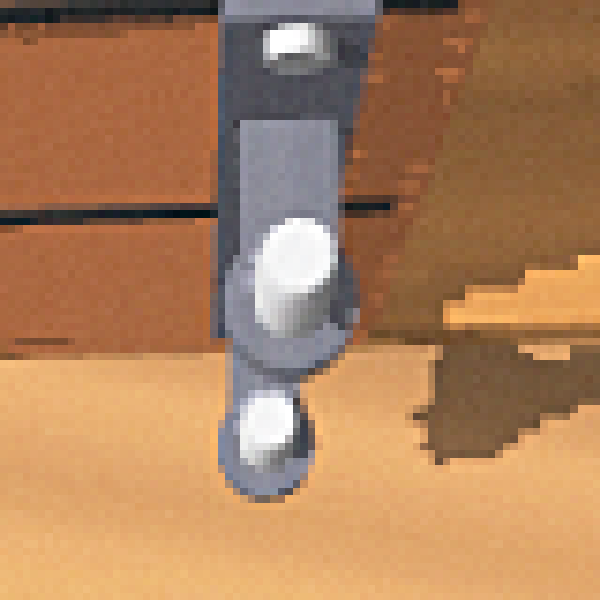

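View pics/w5x.png

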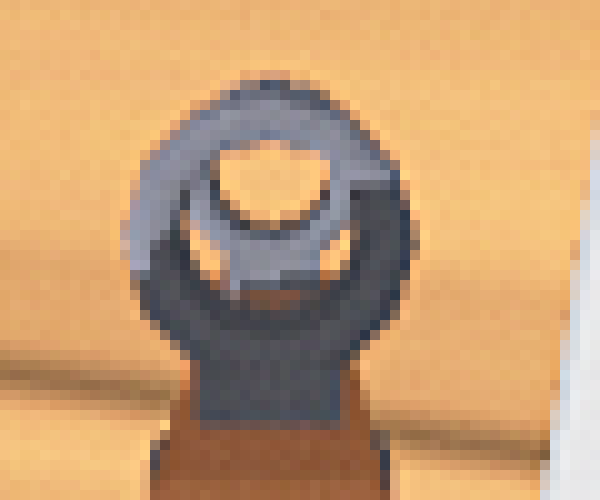

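```bash
python3 - <<'E'
from h import *
c=np.load('w5.npy',allow_pickle=True).item()
U=atz(0,268.3,40.5,.130,c);U2=atz(0,269.7,32.5,.148,c);L=atz(0,265,59.7,.04,c);L2=atz(0,265.5,54.8,.058,c)
for n,p in zip('U U2 L L2'.split(),(U,U2,L,L2)): print(n,p)
k=atz(0,256.4,130.8,.218,c);print('k',k)
# tilt? lower knuckle top ring
R=np.array(sense()['ee_rot']);t=np.array([0.39059673,0.12575165,0.21582431])
print('k in tool', R.T@(k-t))
c4=np.load('w3.npy',allow_pickle=True).item()
b=np.array([.5812,.0956]);a=np.radians(8.77)
for p in (U,U2,L,L2):
    d=p[:2]-b; print('bay',np.cos(a)*d[0]+np.sin(a)*d[1],-np.sin(a)*d[0]+np.cos(a)*d[1])
m=(U+U2+L+L2)/4
print('delta',R.T@(m-k))
E
```

```text
U [0.52017901 0.13642687 0.13      ]
U2 [0.52178633 0.13637155 0.148     ]
L [0.5199721  0.13644907 0.04      ]
L2 [0.52184911 0.13674326 0.058     ]
k [0.45593114 0.13599248 0.218     ]
k in tool [ 0.06613182 -0.00026713 -0.00216903]
bay -0.05408274469395169 0.04965330330338917
bay -0.0525026571972184 0.049353574217157165
bay -0.054283854572426696 0.04970679600932486
bay -0.05238393102900925 0.04971136385976562
delta [0.06433513 0.00931992 0.12400565]
```

```bash
python3 - <<'E'
from h import *
c=np.load('w5.npy',allow_pickle=True).item()
a=np.linspace(0,6.28,60)
k=np.array([.4559,.136])
ring=lambda z,r:proj(0,np.c_[k[0]+r*np.cos(a),k[1]+r*np.sin(a),a*0+z],c)
im=cv2.imread('pics/w5.png')[110:160,230:290]
im=cv2.resize(im,None,fx=10,fy=10,interpolation=cv2.INTER_NEAREST)
for z,r,col in [(.218,.008,(0,0,255)),(.218,.0052,(0,0,255)),(.198,.0052,(255,0,255)),(.128,.008,(0,255,0)),(.128,.0052,(0,255,0)),(.108,.0052,(255,255,0))]:
    p=((ring(z,r)-[230,110]+.5)*10).astype(np.int32)
    cv2.polylines(im,[p],True,col,1)
cv2.imwrite('pics/w5k.png',im)
E
```

```text
(no output)
```

View pics/w5k.png

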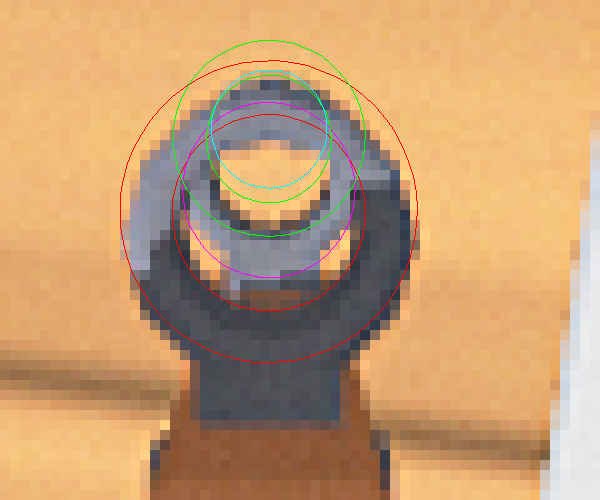

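```bash
python3 - <<'E'
from h import *
c=np.load('w5.npy',allow_pickle=True).item()
ims=[cv2.resize(cv2.imread(f'pics/{n}.png')[112:162,232:282],None,fx=5.3,fy=5.3,interpolation=cv2.INTER_CUBIC) for n in('w3','w4','w5')]
cv2.imwrite('pics/cmp.png',np.hstack(ims))
s=sense();print(s['time_s'],s['moment'],s['wrist_force'])
E
```

```text
8.75 [-0.04450676  0.12588261  0.04628533] [-0.54615068  0.24020596 -2.75003565]
```

View pics/cmp.png

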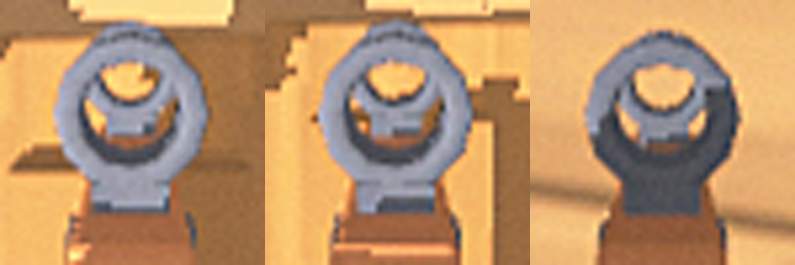

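```bash
cat > ov.py <<'E'
from h import *
def ov(name,tcp,R,offx,offy,zo,pitch,out):
    # leaf pose in tool frame: origin at tool (offx,offy,zo), axis tilt pitch about tool y (lower end toward -x positive)
    c=np.load(name+'.npy',allow_pickle=True).item()
    a=np.linspace(0,6.28,60)
    im=cv2.imread(f'pics/{name}.png')[110:160,230:290]
    im=cv2.resize(im,None,fx=10,fy=10,interpolation=cv2.INTER_CUBIC)
    # pivot at grip: leaf(65,0,137); leaf coords -> tool coords upright: tx = .065-lx + gx ; ty=+-; tz = zt - lz
    for lz,r,col in [(.120,.008,(0,0,255)),(.120,.0052,(0,0,255)),(.1,.0052,(255,0,255)),(.03,.008,(0,255,0)),(.03,.0052,(0,255,0)),(.01,.0052,(255,255,0)),(.01,.008,(255,255,0))]:
        X=offx+r*np.cos(a);Y=offy+r*np.sin(a);Z=a*0+zo-lz   # tool z down
        dx=X-0;dz=Z+.02
        cp,sp=np.cos(pitch),np.sin(pitch)
        X2=cp*dx-sp*dz;Z2=sp*dx+cp*dz-.02
        W=tcp+np.c_[X2,Y,Z2]@R.T
        p=((proj(0,W,c)-[230,110]+.5)*10).astype(np.int32)
        cv2.polylines(im,[p],True,col,1)
    cv2.imwrite(out,im)
E
python3 - <<'E'
from ov import *
R3=np.array([[ 9.67482019e-01,2.52933239e-01,1.82207883e-03],[ 2.52934627e-01,-9.67483202e-01,-5.72888485e-04],[1.61792812e-03,1.01512614e-03,-9.99998176e-01]])
R5=np.array([[ 0.98846298,0.15144929,-0.00201341],[0.15144642,-0.98846432,-0.00150919],[-0.00221875,0.00118686,-0.99999683]])
t3=np.array([.59521721,-.25640436,.13277318]);t5=np.array([0.39059673,0.12575165,0.21582431])
ov('w3',t3,R3,.0655,0,.1178,0,'pics/o3.png')
ov('w5',t5,R5,.0655,0,.1178,0.0,'pics/o5.png')
a=cv2.imread('pics/o3.png');b=cv2.imread('pics/o5.png')
cv2.imwrite('pics/o35.png',np.hstack([a[:,100:500],b[:,100:500]]))
E
```

```text
(no output)
```

View pics/o35.png

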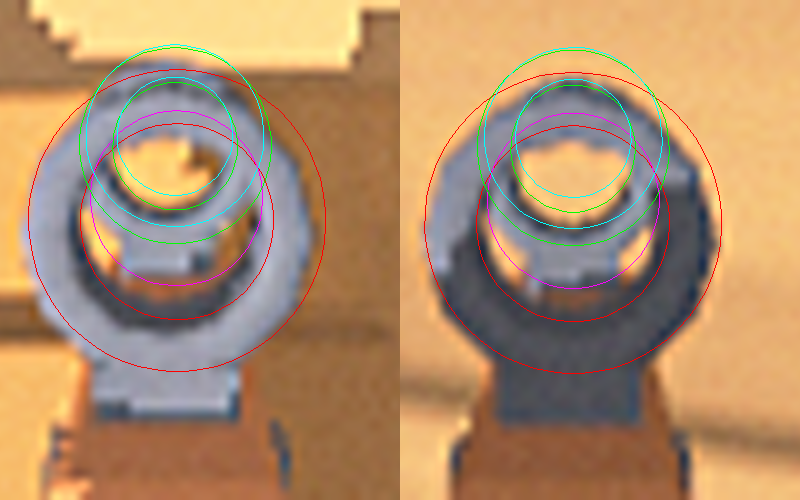

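```bash
python3 -m inch '[{"fingers":0.8,"delta_pos":[0,0.5,2],"spin":0},{"fingers":0.8,"delta_pos":[0,0.93,3.2],"spin":0},{"fingers":0.8,"delta_pos":[1.5,0.93,3.2],"spin":0},{"fingers":0.8,"delta_pos":[3,0.93,3.2],"spin":0},{"fingers":0.8,"delta_pos":[4,0.93,3.2],"spin":0},{"fingers":0.8,"delta_pos":[4,0.93,3.2],"spin":0},{"fingers":0.8,"delta_pos":[4,0.93,3.2],"spin":0},{"fingers":0.8,"delta_pos":[4,0.93,3.2],"spin":0}]'; python3 - <<'E'
from h import *
s=sense();print(s['tcp_pos'].tolist(),s['ee_rot'].tolist(),s['wrist_force'],s['gripper_width']*8.7)
a=snap('wrist','w6')[:,:,::-1];np.save('w6.npy',get_calibration('wrist'),allow_pickle=True)
cv2.imwrite('pics/w6z.png',cv2.resize(a[40:170,190:320],None,fx=4.6,fy=4.6,interpolation=cv2.INTER_CUBIC))
E
```

```text
time_s: 9.55
tcp_pos: [0.4316, 0.1234, 0.1846]
ee_rot: [[0.988, 0.152, -0.001], [0.152, -0.988, -0.0], [-0.001, 0.0, -1.0]]
wrist_force: [-0.3, -0.6, -2.4]
gripper_width: 0.137
[0.4315735991880417, 0.12339439141083108, 0.18458844246023723] [[0.9884038968572025, 0.15184647212703864, -0.0006209509391638403], [0.15184642583663527, -0.9884040915774323, -0.00012129975207984569], [-0.0006321693883616054, 2.5603966911546057e-05, -0.9999997998531306]] [-0.33141588 -0.57371937 -2.38079523] 1.1927799680237696
```

View pics/w6z.png

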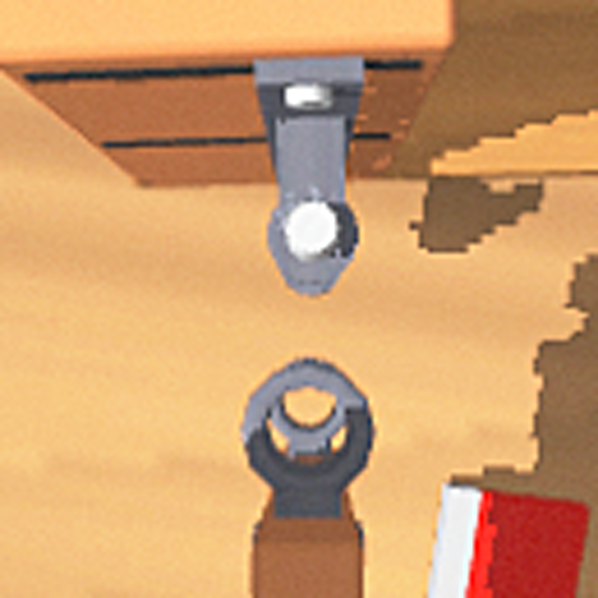

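```bash
cat > rel.py <<'E'
from h import *
def rel(name,tcp,R,k,pins,zk):
    c=np.load(name+'.npy',allow_pickle=True).item()
    K=atz(0,*k,zk,c); print('k tool',R.T@(K-tcp))
    for (u,v,z) in pins:
        P=atz(0,u,v,z,c); print(P,'delta',(R.T@(P-K)*1000).round(2))
E
python3 - <<'E'
from rel import *
s=sense();R=s['ee_rot'];t=s['tcp_pos']
f=lambda x,y:(190+x/4.6-.4,40+y/4.6-.4)
for zk in (.186,.183):
  rel('w6',t,R,f(308.5,423),[(*f(313,233),.130),(*f(312,228),.148)],zk)
E
python3 - <<'E'
from ov import *
s=sense()
import ov
src=open('ov.py').read()
c=np.load('w6.npy',allow_pickle=True).item()
im=cv2.resize(cv2.imread('pics/w6.png')[70:160,220:300],None,fx=6.5,fy=6.5,interpolation=cv2.INTER_CUBIC)
a=np.linspace(0,6.28,60);R=s['ee_rot'];t=s['tcp_pos']
def ring(x,y,z,r,col):
    p=((proj(0,np.c_[x+r*np.cos(a),y+r*np.sin(a),a*0+z],c)-[220,70]+.5)*6.5).astype(np.int32);cv2.polylines(im,[p],True,col,1)
P=(.5205,.1365)
ring(*P,.13,.007,(0,255,0));ring(*P,.148,.0033,(0,255,0));ring(*P,.04,.007,(255,0,0))
Kk=(t+R@np.array([.0655,0,0]))[:2]
ring(*Kk,.183,.008,(0,0,255));ring(*Kk,.183,.0052,(0,0,255));ring(*Kk,.093,.0052,(255,0,255))
cv2.imwrite('pics/o6.png',im)
E
```

```text
k tool [ 0.06549219 -0.00027628 -0.00133618]
[0.52100253 0.13680322 0.13      ] delta [24.89  0.68 55.99]
[0.52051521 0.13692312 0.148     ] delta [24.42  0.49 37.99]
k tool [ 0.0652865  -0.00027716  0.00166389]
[0.52100253 0.13680322 0.13      ] delta [25.1   0.68 52.99]
[0.52051521 0.13692312 0.148     ] delta [24.63  0.49 34.99]
```

View pics/o6.png

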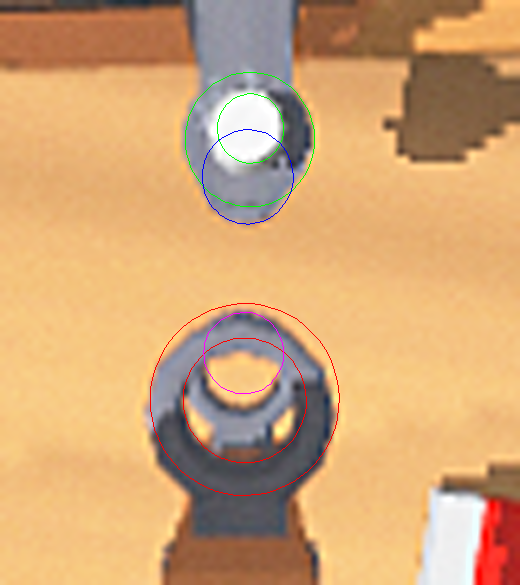

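```bash
python3 -m inch '[{"fingers":0.8,"delta_pos":[0.5,0.06,0],"spin":0},{"fingers":0.8,"delta_pos":[1.2,0.06,0],"spin":0},{"fingers":0.8,"delta_pos":[1.8,0.06,0],"spin":0},{"fingers":0.8,"delta_pos":[2.3,0.06,0],"spin":0},{"fingers":0.8,"delta_pos":[2.53,0.06,0],"spin":0},{"fingers":0.8,"delta_pos":[2.53,0.06,0],"spin":0},{"fingers":0.8,"delta_pos":[2.53,0.06,0],"spin":0}]'; python3 - <<'E'
from h import *
s=sense();print(s['tcp_pos'].tolist(),s['wrist_force'],s['gripper_width']*8.7)
a=snap('wrist','w7')[:,:,::-1];np.save('w7.npy',get_calibration('wrist'),allow_pickle=True)
cv2.imwrite('pics/w7z.png',cv2.resize(a[80:180,206:306],None,fx=6,fy=6,interpolation=cv2.INTER_CUBIC))
b=snap('side','s7')[:,:,::-1]
cv2.imwrite('pics/s7z.png',cv2.resize(b[200:280,210:310],None,fx=7,fy=7,interpolation=cv2.INTER_CUBIC))
E
```

```text
time_s: 10.3
tcp_pos: [0.4572, 0.1268, 0.1845]
ee_rot: [[0.988, 0.152, -0.001], [0.152, -0.988, -0.0], [-0.001, 0.0, -1.0]]
wrist_force: [0.3, -1.0, -1.4]
gripper_width: 0.133
[0.45719299461871865, 0.12680301306331165, 0.18448618137119843] [ 0.30791552 -1.04073274 -1.38003897] 1.154214689962972
```

View pics/w7z.png

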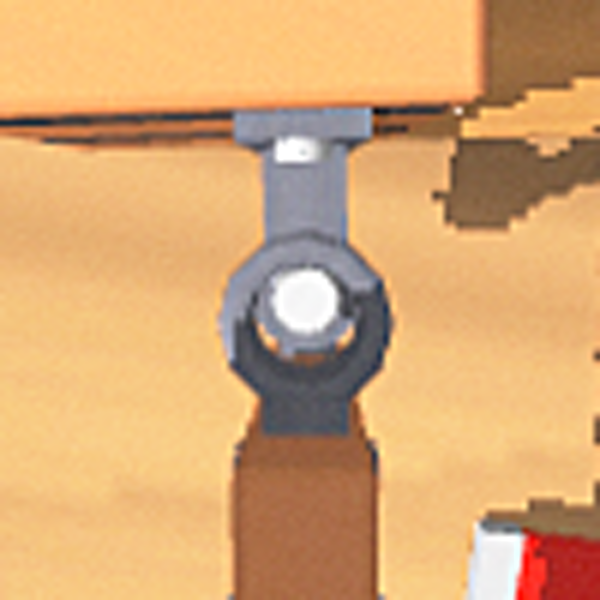

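View pics/s7z.png

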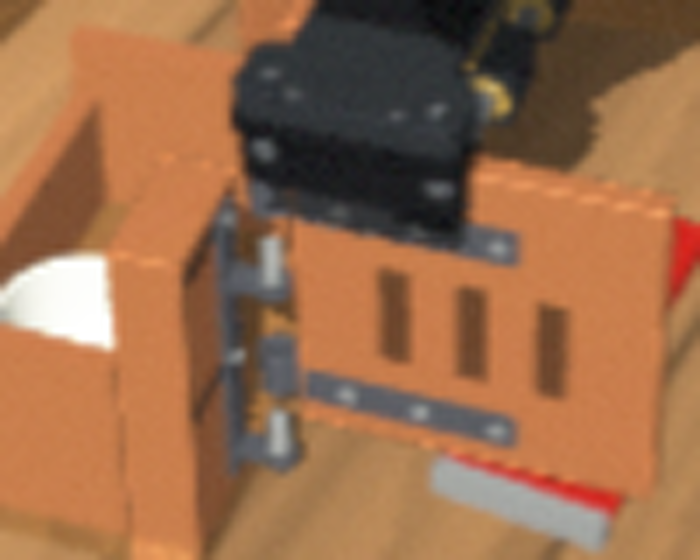

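```bash
python3 -m inch '[{"fingers":0.8,"delta_pos":[0,0,0.5],"spin":0},{"fingers":0.8,"delta_pos":[0,0,1],"spin":0},{"fingers":0.8,"delta_pos":[0,0,1.3],"spin":0},{"fingers":0.8,"delta_pos":[0,0,1.5],"spin":0},{"fingers":0.8,"delta_pos":[0,0,1.55],"spin":0},{"fingers":0.8,"delta_pos":[0,0,1.6],"spin":0},{"fingers":0.8,"delta_pos":[0,0,1.6],"spin":0}]'; python3 - <<'E'
from h import *
s=sense();print(s['tcp_pos'].tolist(),s['wrist_force'],s['moment'],s['gripper_width']*8.7)
a=snap('wrist','w8')[:,:,::-1];np.save('w8.npy',get_calibration('wrist'),allow_pickle=True)
cv2.imwrite('pics/w8z.png',cv2.resize(a[80:180,206:306],None,fx=6,fy=6,interpolation=cv2.INTER_CUBIC))
E
```

```text
time_s: 11.1
tcp_pos: [0.4574, 0.1269, 0.1687]
ee_rot: [[0.988, 0.152, 0.0], [0.152, -0.988, 0.0], [0.0, -0.0, -1.0]]
wrist_force: [1.3, 0.5, -2.9]
gripper_width: 0.137
[0.457423395372848, 0.12693886228679122, 0.16871765020009685] [ 1.3217913   0.49023113 -2.94738602] [-0.10803714  0.09480588 -0.01447257] 1.190989398827924
```

View pics/w8z.png

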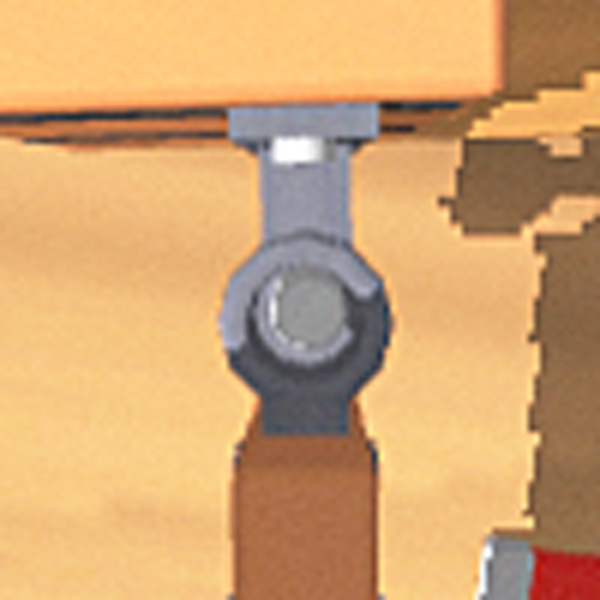

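```bash
python3 -m inch '[{"fingers":0.8,"delta_pos":[0,0.06,0.05],"spin":0},{"fingers":0.8,"delta_pos":[0,0.06,0.1],"spin":0},{"fingers":0.8,"delta_pos":[0,0.06,0.15],"spin":0},{"fingers":0.8,"delta_pos":[0,0.06,0.2],"spin":0},{"fingers":0.8,"delta_pos":[0,0.06,0.25],"spin":0},{"fingers":0.8,"delta_pos":[0,0.06,0.3],"spin":0},{"fingers":0.8,"delta_pos":[0,0.06,0.3],"spin":0}]'; python3 - <<'E'
from h import *
s=sense();print(s['tcp_pos'].tolist(),s['wrist_force'],s['moment'],s['gripper_width']*8.7)
E
```

```text
time_s: 11.85
tcp_pos: [0.4574, 0.1263, 0.1656]
ee_rot: [[0.988, 0.152, -0.0], [0.152, -0.988, -0.0], [-0.0, 0.0, -1.0]]
wrist_force: [-0.1, -0.4, -2.4]
gripper_width: 0.136
[0.45737916251858673, 0.12630769125401414, 0.16555731043233593] [-0.05038937 -0.43534762 -2.41036326] [-0.07412602  0.09345478  0.00959699] 1.1843360251134136
```

```bash
python3 -m inch '[{"fingers":0.8,"delta_pos":[0,0,0.05],"spin":0},{"fingers":0.8,"delta_pos":[0,0,0.1],"spin":0},{"fingers":0.8,"delta_pos":[0,0,0.15],"spin":0},{"fingers":0.8,"delta_pos":[0,0,0.2],"spin":0},{"fingers":0.8,"delta_pos":[0,0,0.25],"spin":0},{"fingers":0.8,"delta_pos":[0,0,0.3],"spin":0},{"fingers":0.8,"delta_pos":[0,0,0.3],"spin":0}]'; python3 - <<'E'
from h import *
s=sense();print(s['tcp_pos'].tolist(),s['wrist_force'],s['moment'],s['gripper_width']*8.7)
a=snap('wrist','w9')[:,:,::-1]
cv2.imwrite('pics/w9z.png',cv2.resize(a[80:180,206:306],None,fx=6,fy=6,interpolation=cv2.INTER_CUBIC))
E
```

```text
time_s: 12.55
tcp_pos: [0.4574, 0.1263, 0.1626]
ee_rot: [[0.988, 0.152, -0.0], [0.152, -0.988, -0.0], [-0.0, 0.0, -1.0]]
wrist_force: [0.1, 0.3, -2.7]
gripper_width: 0.13
[0.45740068132451206, 0.12628762037505759, 0.1625853641879061] [ 0.14486257  0.28440108 -2.69507385] [-0.11096265  0.09710275  0.0025943 ] 1.134445612623151
```

View pics/w9z.png

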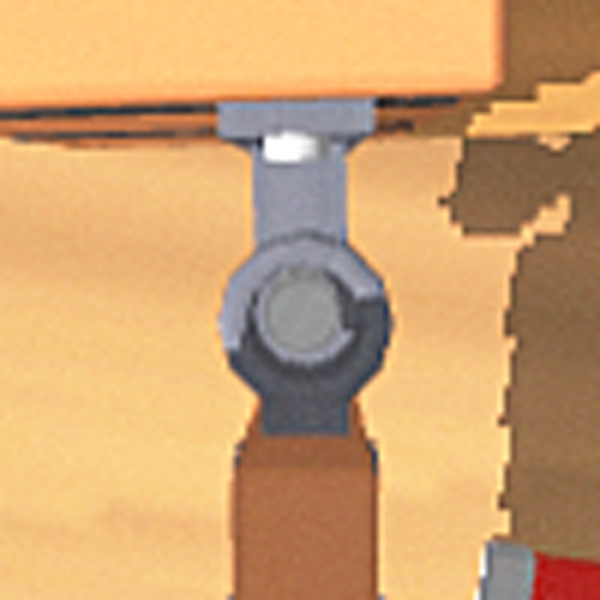

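```bash
python3 -m inch '[{"fingers":0.8,"delta_pos":[0,0,0.06],"spin":0},{"fingers":0.8,"delta_pos":[0,0,0.12],"spin":0},{"fingers":0.8,"delta_pos":[0,0,0.18],"spin":0},{"fingers":0.8,"delta_pos":[0,0,0.24],"spin":0},{"fingers":0.8,"delta_pos":[0,0,0.3],"spin":0},{"fingers":0.8,"delta_pos":[0,0,0.3],"spin":0}]'; python3 - <<'E'
from h import *
s=sense();print(s['tcp_pos'].tolist(),s['wrist_force'],s['moment'],s['gripper_width']*8.7)
E
```

```text
time_s: 13.2
tcp_pos: [0.4574, 0.1263, 0.1596]
ee_rot: [[0.988, 0.152, -0.0], [0.152, -0.988, -0.0], [-0.0, 0.0, -1.0]]
wrist_force: [0.3, -0.4, -1.8]
gripper_width: 0.138
[0.45735835569177374, 0.12628744401328623, 0.15955238524862214] [ 0.26721078 -0.37988692 -1.81859835] [-0.05214917  0.07624246  0.0710839 ] 1.197589001653041
```

```bash
python3 -m inch '[{"fingers":0.8,"delta_pos":[0,0,0.06],"spin":0},{"fingers":0.8,"delta_pos":[0,0,0.12],"spin":0},{"fingers":0.8,"delta_pos":[0,0,0.18],"spin":0},{"fingers":0.8,"delta_pos":[0,0,0.24],"spin":0},{"fingers":0.8,"delta_pos":[0,0,0.3],"spin":0},{"fingers":0.8,"delta_pos":[0,0,0.3],"spin":0}]'; python3 - <<'E'
from h import *
s=sense();print(s['tcp_pos'].tolist(),s['wrist_force'],s['moment'],s['gripper_width']*8.7)
E
```

```text
time_s: 13.8
tcp_pos: [0.4574, 0.1263, 0.1566]
ee_rot: [[0.988, 0.152, -0.0], [0.152, -0.988, -0.0], [-0.0, 0.0, -1.0]]
wrist_force: [-0.3, 0.9, -3.7]
gripper_width: 0.135
[0.4573816015928943, 0.1262768309433895, 0.15655236707622638] [-0.30059074  0.94264296 -3.74988813] [-0.09678326  0.14943431  0.03964776] 1.1739310888774384
```

```bash
python3 -m inch '[{"fingers":0.8,"delta_pos":[0,0,0.06],"spin":0},{"fingers":0.8,"delta_pos":[0,0,0.12],"spin":0},{"fingers":0.8,"delta_pos":[0,0,0.18],"spin":0},{"fingers":0.8,"delta_pos":[0,0,0.24],"spin":0},{"fingers":0.8,"delta_pos":[0,0,0.3],"spin":0},{"fingers":0.8,"delta_pos":[0,0,0.36],"spin":0},{"fingers":0.8,"delta_pos":[0,0,0.42],"spin":0},{"fingers":0.8,"delta_pos":[0,0,0.45],"spin":0},{"fingers":0.8,"delta_pos":[0,0,0.45],"spin":0}]'; python3 - <<'E'
from h import *
s=sense();print(s['tcp_pos'].tolist(),s['wrist_force'],s['moment'],s['gripper_width']*8.7)
E
```

```text
time_s: 14.7
tcp_pos: [0.4574, 0.1263, 0.1521]
ee_rot: [[0.988, 0.152, -0.0], [0.152, -0.988, -0.0], [-0.0, 0.0, -1.0]]
wrist_force: [0.3, -0.1, -2.2]
gripper_width: 0.136
[0.4574156219921145, 0.12631004694953993, 0.15210551288335034] [ 0.34986744 -0.14346709 -2.23209026] [-0.0943238   0.08379034 -0.04578309] 1.1846878657029292
```

```bash
python3 -m inch '[{"fingers":0.8,"delta_pos":[0,0,0.04],"spin":0},{"fingers":0.8,"delta_pos":[0,0,0.08],"spin":0},{"fingers":0.8,"delta_pos":[0,0,0.12],"spin":0},{"fingers":0.8,"delta_pos":[0,0,0.15],"spin":0},{"fingers":0.8,"delta_pos":[0,0,0.15],"spin":0}]'; python3 - <<'E'
from h import *
s=sense();print(s['tcp_pos'].tolist(),s['wrist_force'],s['moment'],s['gripper_width']*8.7)
E
```

```text
time_s: 15.2
tcp_pos: [0.4574, 0.1263, 0.1506]
ee_rot: [[0.988, 0.152, -0.0], [0.152, -0.988, -0.0], [-0.0, 0.0, -1.0]]
wrist_force: [-0.4, 0.8, -2.8]
gripper_width: 0.138
[0.457408908462484, 0.12631104768091783, 0.15060481235287326] [-0.3843359   0.78214703 -2.80807883] [-0.12639527  0.11837594 -0.00777489] 1.1978316949483163
```

```bash
python3 -m inch '[{"fingers":0.8,"delta_pos":[0,0,0.03],"spin":0},{"fingers":0.8,"delta_pos":[0,0,0.06],"spin":0},{"fingers":0.8,"delta_pos":[0,0,0.09],"spin":0},{"fingers":0.8,"delta_pos":[0,0,0.12],"spin":0},{"fingers":0.8,"delta_pos":[0,0,0.12],"spin":0}]'; python3 - <<'E'
from h import *
s=sense();print(s['tcp_pos'].tolist(),s['wrist_force'],s['moment'],s['gripper_width']*8.7)
E
```

```text
time_s: 15.7
tcp_pos: [0.4574, 0.1263, 0.1494]
ee_rot: [[0.988, 0.152, -0.0], [0.152, -0.988, -0.0], [-0.0, 0.0, -1.0]]
wrist_force: [-0.5, 0.1, -2.7]
gripper_width: 0.133
[0.45741762544684106, 0.12631319137653943, 0.14941480537207402] [-0.45436562  0.0567709  -2.71823776] [-0.08347508  0.08578486 -0.00283457] 1.1608397586931036
```

```bash
python3 -m inch '[{"fingers":0.8,"delta_pos":[0,0,0.02],"spin":0},{"fingers":0.8,"delta_pos":[0,0,0.04],"spin":0},{"fingers":0.8,"delta_pos":[0,0,0.06],"spin":0},{"fingers":0.8,"delta_pos":[0,0,0.08],"spin":0},{"fingers":0.8,"delta_pos":[0,0,0.08],"spin":0}]'; python3 - <<'E'
from h import *
s=sense();print(s['tcp_pos'].tolist(),s['wrist_force'],s['moment'],s['gripper_width']*8.7)
a=snap('wrist','w10')[:,:,::-1]
cv2.imwrite('pics/w10z.png',cv2.resize(a[80:180,206:306],None,fx=6,fy=6,interpolation=cv2.INTER_CUBIC))
b=snap('side','s10')[:,:,::-1]
cv2.imwrite('pics/s10z.png',cv2.resize(b[200:280,210:310],None,fx=7,fy=7,interpolation=cv2.INTER_CUBIC))
E
```

```text
time_s: 16.2
tcp_pos: [0.4574, 0.1263, 0.1488]
ee_rot: [[0.988, 0.152, 0.0], [0.152, -0.988, 0.0], [0.0, 0.0, -1.0]]
wrist_force: [-0.9, 0.1, -0.8]
gripper_width: 0.135
[0.45743342980470825, 0.12632105367760224, 0.14876284261603745] [-0.87320582  0.0875987  -0.79580551] [-0.14954463  0.19068791  0.00625904] 1.1779712342496933
```

View pics/s10z.png

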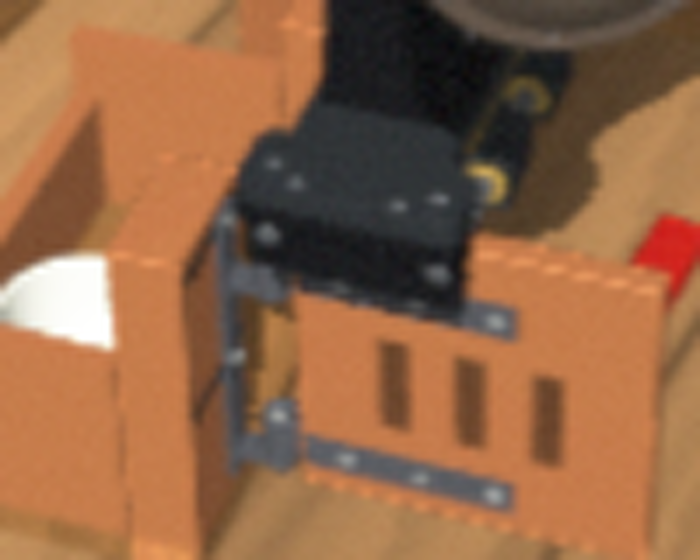

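View pics/w10z.png

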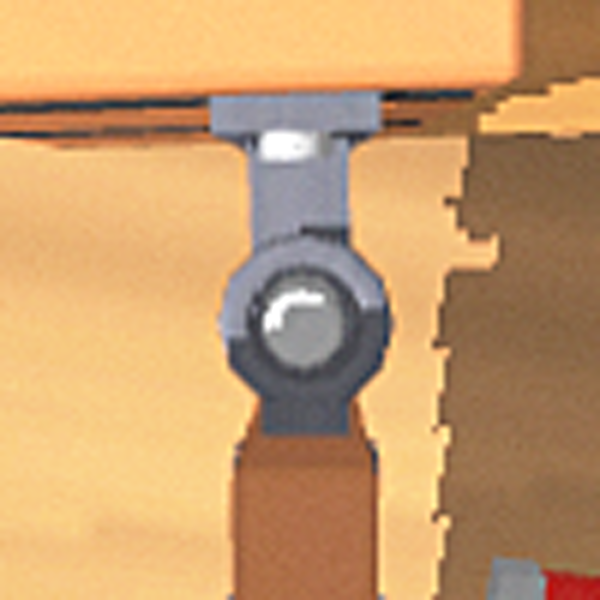

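```bash
python3 -m inch '[{"fingers":0.8,"delta_pos":[0,0,0.02],"spin":0},{"fingers":0.8,"delta_pos":[0,0,0.04],"spin":0},{"fingers":0.8,"delta_pos":[0,0,0.04],"spin":0}]'; python3 - <<'E'
from h import *
s=sense();print(s['tcp_pos'].tolist(),s['wrist_force'],s['moment'],s['gripper_width']*8.7)
E
```

```text
time_s: 16.6
tcp_pos: [0.4574, 0.1263, 0.1486]
ee_rot: [[0.988, 0.152, 0.0], [0.152, -0.988, -0.0], [0.0, 0.0, -1.0]]
wrist_force: [-2.5, -0.8, 1.1]
gripper_width: 0.139
[0.45741759886172484, 0.1263061814393838, 0.1485708620097994] [-2.48309269 -0.77813748  1.08550492] [-0.10197429  0.57906835  0.0134228 ] 1.2055011123523338
```

```bash
python3 -m inch '[{"fingers":0.8,"delta_pos":[0,0,0.02],"spin":0},{"fingers":0.8,"delta_pos":[0,0,0.04],"spin":0},{"fingers":0.8,"delta_pos":[0,0,0.04],"spin":0}]'; python3 - <<'E'
from h import *
s=sense();print(s['tcp_pos'].tolist(),s['wrist_force'],s['moment'],s['gripper_width']*8.7)
E
```

```text
time_s: 16.9
tcp_pos: [0.4574, 0.1263, 0.1484]
ee_rot: [[0.988, 0.152, 0.0], [0.152, -0.988, -0.0], [0.0, 0.0, -1.0]]
wrist_force: [-4.3, -0.5, 5.4]
gripper_width: 0.138
[0.45741652202118455, 0.1262718686971914, 0.1484032279312693] [-4.33807167 -0.45943179  5.41196373] [-0.1840592   1.1043957   0.06928508] 1.200605904524182
```

```bash
python3 -m inch '[{"fingers":1.4,"delta_pos":[0,0,0.04],"spin":0},{"fingers":2,"delta_pos":[0,0,0],"spin":0},{"fingers":2.4,"delta_pos":[0,0,0],"spin":0},{"fingers":2.4,"delta_pos":[0,0,0],"spin":0}]'; python3 - <<'E'
from h import *
s=sense();print(s['tcp_pos'].tolist(),s['wrist_force'],s['moment'],s['gripper_width']*8.7)
a=snap('wrist','w11')[:,:,::-1]
cv2.imwrite('pics/w11z.png',a)
b=snap('side','s11')[:,:,::-1]
cv2.imwrite('pics/s11z.png',cv2.resize(b[200:280,210:310],None,fx=7,fy=7,interpolation=cv2.INTER_CUBIC))
E
```

```text
time_s: 17.3
tcp_pos: [0.4576, 0.1264, 0.1477]
ee_rot: [[0.988, 0.152, 0.0], [0.152, -0.988, 0.0], [0.0, -0.0, -1.0]]
wrist_force: [0.3, -0.2, -0.3]
gripper_width: 0.26
[0.45761107422856856, 0.12640333723001224, 0.14774986658124897] [ 0.26403737 -0.2211978  -0.34994026] [-0.0906093   0.15057873 -0.08843962] 2.258955949580508
```

View pics/s11z.png

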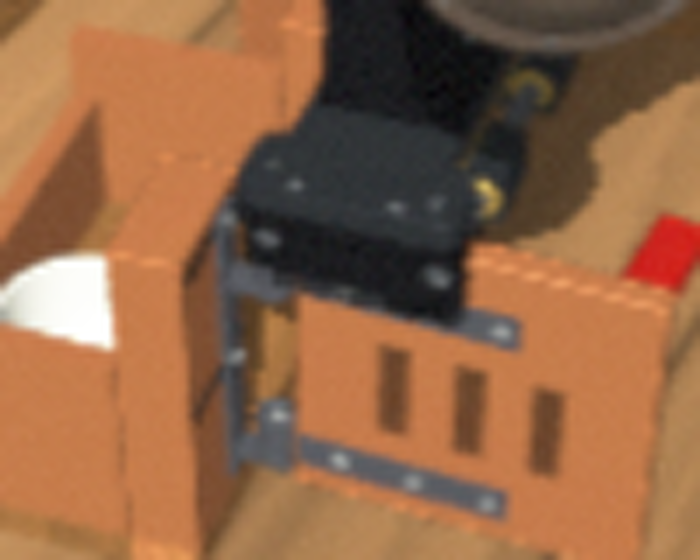

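View pics/w11z.png

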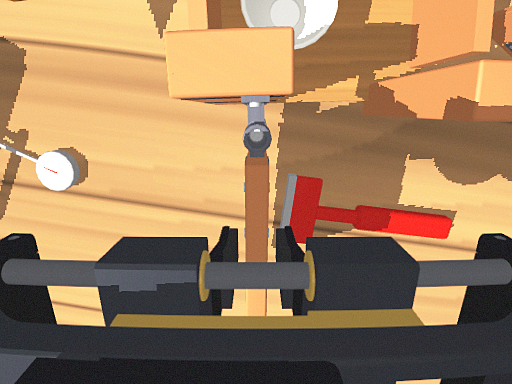

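```bash
python3 -m inch '[{"fingers":2.3,"delta_pos":[0,0,-0.4],"spin":0},{"fingers":2.3,"delta_pos":[0,0.2,-0.4],"spin":-2},{"fingers":2.3,"delta_pos":[0.02,0.56,-0.4],"spin":-5},{"fingers":2.3,"delta_pos":[0.1,1.11,-0.4],"spin":-10},{"fingers":2.3,"delta_pos":[0.22,1.66,-0.4],"spin":-15},{"fingers":2.3,"delta_pos":[0.39,2.19,-0.4],"spin":-20},{"fingers":2.3,"delta_pos":[0.6,2.7,-0.4],"spin":-25},{"fingers":2.3,"delta_pos":[0.86,3.2,-0.4],"spin":-30},{"fingers":2.3,"delta_pos":[1.16,3.67,-0.4],"spin":-35},{"fingers":2.3,"delta_pos":[1.5,4.11,-0.4],"spin":-40},{"fingers":2.3,"delta_pos":[1.88,4.53,-0.4],"spin":-45},{"fingers":2.3,"delta_pos":[1.88,4.53,-0.4],"spin":-45},{"fingers":2.3,"delta_pos":[1.88,4.53,-0.4],"spin":-45}]'; python3 - <<'E'
from h import *
s=sense();print(s['joints'],s['tcp_pos'].tolist(),s['wrist_force'],s['moment'],s['gripper_width']*8.7)
snap('wrist','w12')
b=snap('side','s12')[:,:,::-1]
cv2.imwrite('pics/s12z.png',cv2.resize(b[190:280,200:310],None,fx=6.5,fy=6.5,interpolation=cv2.INTER_CUBIC))
E
```

```text
time_s: 18.7
tcp_pos: [0.4829, 0.0844, 0.152]
ee_rot: [[0.593, 0.805, 0.0], [0.805, -0.593, 0.0], [0.0, 0.0, -1.0]]
wrist_force: [-0.1, 0.2, -1.0]
gripper_width: 0.265
[ 2.89377982e+01  1.28675514e+01 -2.39674120e+01 -1.26506880e-03
 -5.31579660e+01  1.14682950e+02] [0.4828886772213414, 0.08439264637000865, 0.15197490174117065] [-0.06778045  0.1535584  -0.9951516 ] [-0.18825127  0.08621003  0.02249943] 2.3018062965583477
```

View pics/s12z.png

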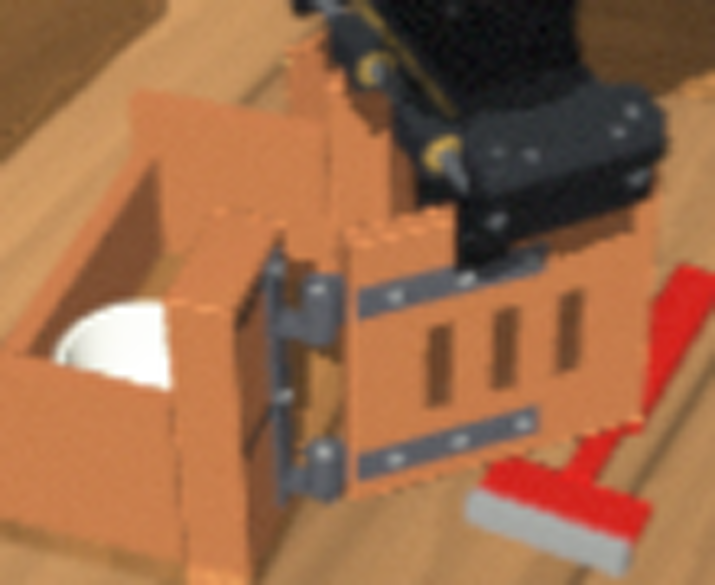

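View pics/w12.png

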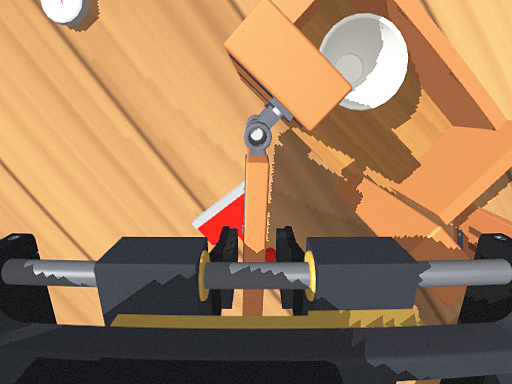

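```bash
python3 -m inch '[{"fingers":2.3,"delta_pos":[0,0.2,0],"spin":-2},{"fingers":2.3,"delta_pos":[0.02,0.56,0],"spin":-5},{"fingers":2.3,"delta_pos":[0.1,1.11,0],"spin":-10},{"fingers":2.3,"delta_pos":[0.22,1.66,0],"spin":-15},{"fingers":2.3,"delta_pos":[0.39,2.19,0],"spin":-20},{"fingers":2.3,"delta_pos":[0.6,2.7,0],"spin":-25},{"fingers":2.3,"delta_pos":[0.86,3.2,0],"spin":-30},{"fingers":2.3,"delta_pos":[1.16,3.67,0],"spin":-35},{"fingers":2.3,"delta_pos":[1.5,4.11,0],"spin":-40},{"fingers":2.3,"delta_pos":[1.69,4.33,0],"spin":-42.5},{"fingers":2.3,"delta_pos":[1.69,4.33,0],"spin":-42.5},{"fingers":2.3,"delta_pos":[1.69,4.33,0],"spin":-42.5}]'; python3 - <<'E'
from h import *
s=sense();print(s['joints'],s['tcp_pos'].tolist(),s['ee_rot'],s['wrist_force'],s['moment'],s['gripper_width']*8.7)
snap('wrist','w13');np.save('w13.npy',get_calibration('wrist'),allow_pickle=True)
E
```

```text
time_s: 20.0
tcp_pos: [0.5276, 0.0725, 0.1518]
ee_rot: [[-0.107, 0.994, -0.0], [0.994, 0.107, -0.0], [0.0, -0.0, -1.0]]
wrist_force: [-0.4, 0.2, 0.0]
gripper_width: 0.262
[ 2.52867177e+01  1.68092321e+01 -1.83809674e+01 -7.86436746e-03
 -5.48237713e+01  1.60879900e+02] [0.5275562234826481, 0.0725286951099628, 0.15180336325653174] [[-1.07341485e-01  9.94222175e-01 -2.68391158e-04]
 [ 9.94222211e-01  1.07341488e-01 -2.70899562e-06]
 [ 2.61161628e-05 -2.67131238e-04 -9.99999964e-01]] [-0.42979005  0.19901384  0.0164027 ] [-9.63142610e-02  2.15040835e-02 -3.37239893e-05] 2.275329028430971
```

View pics/w13.png

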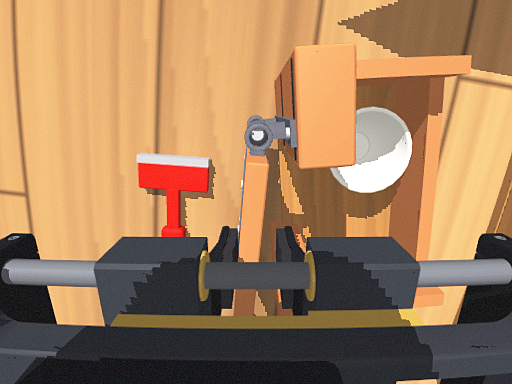

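```bash
python3 -m inch '[{"fingers":2.3,"delta_pos":[0,0.1,0],"spin":0},{"fingers":2.3,"delta_pos":[0,0.2,0],"spin":0},{"fingers":2.3,"delta_pos":[0,0.3,0],"spin":-1},{"fingers":2.3,"delta_pos":[0,0.4,0],"spin":-2},{"fingers":2.3,"delta_pos":[0,0.5,0],"spin":-2.5},{"fingers":2.3,"delta_pos":[0,0.55,0],"spin":-2.5},{"fingers":2.3,"delta_pos":[0,0.55,0],"spin":-2.5}]'; python3 - <<'E'
from h import *
s=sense();print(s['tcp_pos'].tolist(),s['wrist_force'],s['moment'],s['gripper_width']*8.7)
snap('wrist','w14')
b=snap('top','t14')[:,:,::-1]
E
```

```text
time_s: 20.75
tcp_pos: [0.5334, 0.073, 0.1518]
ee_rot: [[-0.152, 0.988, 0.0], [0.988, 0.152, -0.0], [-0.0, 0.0, -1.0]]
wrist_force: [-0.0, 0.0, -0.3]
gripper_width: 0.263
[0.5333709324145635, 0.07300926257256453, 0.1518486064483707] [-0.01853372  0.01601864 -0.3136838 ] [-0.11810885  0.17751511 -0.01614716] 2.283850455910929
```

View pics/w14.png

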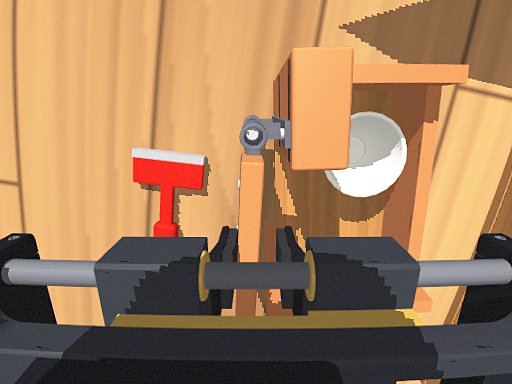

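```bash
python3 -m inch '[{"fingers":2.3,"delta_pos":[0,0.05,0],"spin":0},{"fingers":2.3,"delta_pos":[0,0.1,0],"spin":0},{"fingers":2.3,"delta_pos":[0,0.1,0],"spin":0}]'; python3 - <<'E'
from h import *
s=sense();print(s['tcp_pos'].tolist(),s['wrist_force'],s['moment'],s['gripper_width']*8.7)
E
```

```text
time_s: 21.15
tcp_pos: [0.5343, 0.0732, 0.1518]
ee_rot: [[-0.152, 0.988, -0.0], [0.988, 0.152, -0.0], [-0.0, -0.0, -1.0]]
wrist_force: [0.9, 0.5, 0.5]
gripper_width: 0.26
[0.534296549407124, 0.07315360440938593, 0.1518229994196013] [0.87242413 0.52898682 0.47286885] [-0.1859078   0.05354161  0.03339139] 2.2594164699214345
```

```bash
python3 -m inch '[{"fingers":2.3,"delta_pos":[0,0.05,0],"spin":0},{"fingers":2.3,"delta_pos":[0,0.1,0],"spin":0},{"fingers":2.3,"delta_pos":[0,0.1,0],"spin":0}]'; python3 - <<'E'
from h import *
s=sense();print(s['tcp_pos'].tolist(),s['wrist_force'],s['moment'],s['gripper_width']*8.7)
E
```

```text
time_s: 21.45
tcp_pos: [0.5353, 0.0733, 0.1519]
ee_rot: [[-0.152, 0.988, 0.0], [0.988, 0.152, -0.0], [-0.0, 0.0, -1.0]]
wrist_force: [-0.2, 0.9, -0.4]
gripper_width: 0.265
[0.5353307964220814, 0.07334100293217563, 0.1518585150868877] [-0.19586092  0.92065067 -0.44227501] [-0.14650491  0.06583427  0.00424959] 2.3079068680647836
```

```bash
python3 -m inch '[{"fingers":2.3,"delta_pos":[0,0.03,0],"spin":0},{"fingers":2.3,"delta_pos":[0,0.07,0],"spin":0},{"fingers":2.3,"delta_pos":[0,0.07,0],"spin":0}]'; python3 - <<'E'
from h import *
s=sense();print(s['tcp_pos'].tolist(),s['wrist_force'],s['moment'],s['gripper_width']*8.7)
E
```

```text
time_s: 21.75
tcp_pos: [0.536, 0.0734, 0.1518]
ee_rot: [[-0.152, 0.988, 0.0], [0.988, 0.152, -0.0], [-0.0, 0.0, -1.0]]
wrist_force: [-0.4, 0.1, -0.4]
gripper_width: 0.264
[0.536002011997159, 0.07343182633762041, 0.15183694680787088] [-0.41952157  0.09163245 -0.39212896] [-0.10143856  0.04722716 -0.02392105] 2.2952006535051694
```

```bash
python3 -m inch '[{"fingers":2.3,"delta_pos":[0,0.03,0],"spin":0},{"fingers":2.3,"delta_pos":[0,0.07,0],"spin":0},{"fingers":2.3,"delta_pos":[0,0.07,0],"spin":0}]'; python3 - <<'E'
from h import *
s=sense();print(s['tcp_pos'].tolist(),s['wrist_force'],s['moment'],s['gripper_width']*8.7)
a=snap('wrist','w15');np.save('w15.npy',get_calibration('wrist'),allow_pickle=True)
E
```

```text
time_s: 22.05
tcp_pos: [0.5367, 0.0736, 0.1519]
ee_rot: [[-0.152, 0.988, 0.0], [0.988, 0.152, 0.0], [0.0, 0.0, -1.0]]
wrist_force: [-0.7, -0.2, 0.4]
gripper_width: 0.266
[0.5366956720229515, 0.07357045084307141, 0.15185760113247565] [-0.71766886 -0.16400786  0.36196207] [-0.14026236  0.06460205 -0.00499341] 2.318012152993699
```

View pics/w15.png

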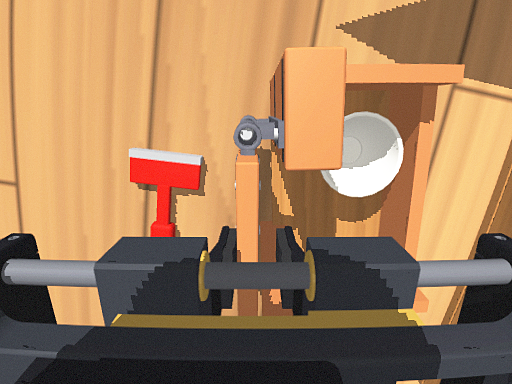

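```bash
python3 -m inch '[{"fingers":2.3,"delta_pos":[0,0.03,0],"spin":0},{"fingers":2.3,"delta_pos":[0,0.06,0],"spin":0},{"fingers":2.3,"delta_pos":[0,0.06,0],"spin":0}]'; python3 - <<'E'
from h import *
s=sense();print(s['tcp_pos'].tolist(),s['wrist_force'],s['moment'],s['gripper_width']*8.7)
E
```

```text
time_s: 22.4
tcp_pos: [0.5372, 0.0736, 0.1519]
ee_rot: [[-0.152, 0.988, 0.0], [0.988, 0.152, 0.0], [0.0, 0.0, -1.0]]
wrist_force: [-0.3, 0.3, 0.0]
gripper_width: 0.261
[0.5372421978343457, 0.07362311591619203, 0.1518641654347851] [-0.26144616  0.33688444  0.0102106 ] [-0.16660062  0.06047373 -0.00743533] 2.267204009763649
```

```bash
python3 -m inch '[{"fingers":2.3,"delta_pos":[0,0.03,0],"spin":0},{"fingers":2.3,"delta_pos":[0,0.06,0],"spin":0},{"fingers":2.3,"delta_pos":[0,0.06,0],"spin":0}]'; python3 - <<'E'
from h import *
s=sense();print(s['tcp_pos'].tolist(),s['wrist_force'],s['moment'],s['gripper_width']*8.7)
a=snap('wrist','w16');np.save('w16.npy',get_calibration('wrist'),allow_pickle=True)
b=snap('side','s16')[:,:,::-1]
cv2.imwrite('pics/s16z.png',cv2.resize(b[190:280,200:310],None,fx=6.5,fy=6.5,interpolation=cv2.INTER_CUBIC))
E
```

```text
time_s: 22.7
tcp_pos: [0.5379, 0.0737, 0.1519]
ee_rot: [[-0.152, 0.988, 0.0], [0.988, 0.152, -0.0], [-0.0, 0.0, -1.0]]
wrist_force: [-0.6, 0.2, -0.0]
gripper_width: 0.266
[0.5378870644203746, 0.07372018114066388, 0.15186066025349607] [-0.55191069  0.21367474 -0.02260158] [-0.15064657  0.05612633  0.03593386] 2.315156802414794
```

View pics/s16z.png

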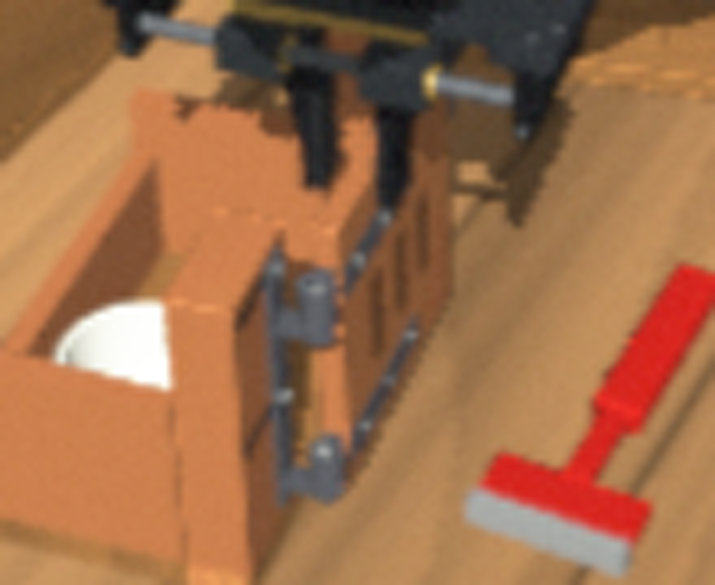

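```bash
python3 -m inch '[{"fingers":2.3,"delta_pos":[0,0.03,0],"spin":0},{"fingers":2.3,"delta_pos":[0,0.06,0],"spin":0},{"fingers":2.3,"delta_pos":[0,0.06,0],"spin":0}]'; python3 - <<'E'
from h import *
s=sense();print(s['tcp_pos'].tolist(),s['wrist_force'],s['moment'],s['gripper_width']*8.7)
a=snap('wrist','w17');np.save('w17.npy',get_calibration('wrist'),allow_pickle=True)
E
```

```text
time_s: 23.1
tcp_pos: [0.5383, 0.0738, 0.1518]
ee_rot: [[-0.152, 0.988, -0.0], [0.988, 0.152, -0.0], [-0.0, -0.0, -1.0]]
wrist_force: [-1.0, 0.3, -0.0]
gripper_width: 0.268
[0.5383003708172179, 0.07376378490380177, 0.151834864867454] [-0.982451    0.26729792 -0.04081629] [-0.18525686  0.26731197  0.01464591] 2.3283602896257722
```

View pics/w17.png

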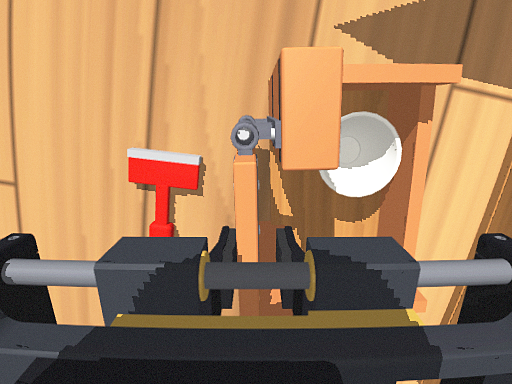

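```bash
python3 -m inch '[{"fingers":2.3,"delta_pos":[0,0.02,0],"spin":0},{"fingers":2.3,"delta_pos":[0,0.04,0],"spin":0},{"fingers":2.3,"delta_pos":[0,0.04,0],"spin":0}]'; python3 - <<'E'
from h import *
s=sense();print(s['tcp_pos'].tolist(),s['wrist_force'],s['moment'],s['gripper_width']*8.7)
E
```

```text
time_s: 23.45
tcp_pos: [0.5384, 0.0738, 0.1518]
ee_rot: [[-0.152, 0.988, -0.001], [0.988, 0.152, -0.0], [-0.0, -0.001, -1.0]]
wrist_force: [-2.5, -0.5, 0.6]
gripper_width: 0.263
[0.5384026397884398, 0.07376740357349723, 0.15181442278690666] [-2.46372707 -0.47157191  0.61193392] [-0.19114281  0.65958979  0.02057524] 2.2863251384965255
```

```bash
python3 -m inch '[{"fingers":2.3,"delta_pos":[0,0.04,0],"spin":0},{"fingers":2.3,"delta_pos":[0,-0.1,0],"spin":0},{"fingers":2.3,"delta_pos":[0,-0.3,0],"spin":0},{"fingers":2.3,"delta_pos":[0,-0.5,0],"spin":0},{"fingers":2.3,"delta_pos":[0,-0.5,0],"spin":0},{"fingers":2.3,"delta_pos":[0,-0.5,-1],"spin":0},{"fingers":2.3,"delta_pos":[0,-0.5,-3],"spin":0},{"fingers":2.3,"delta_pos":[0,-0.5,-6],"spin":0},{"fingers":2.3,"delta_pos":[0,-0.5,-10],"spin":0},{"fingers":2.3,"delta_pos":[0,-4,-13],"spin":0},{"fingers":2.3,"delta_pos":[0,-8,-13],"spin":0},{"fingers":2.3,"delta_pos":[0,-12,-13],"spin":0},{"fingers":2.3,"delta_pos":[0,-12,-13],"spin":0},{"fingers":2.3,"delta_pos":[0,-12,-13],"spin":0}]'; python3 - <<'E'
from h import *
s=sense();print(s['tcp_pos'].tolist(),s['wrist_force'],s['time_s'],s['gripper_width']*8.7)
b=snap('side','s18')[:,:,::-1]
cv2.imwrite('pics/s18z.png',cv2.resize(b[190:280,200:310],None,fx=6.5,fy=6.5,interpolation=cv2.INTER_CUBIC))
snap('top','t18');b=cv2.imread('pics/t18.png');cv2.imwrite('pics/t18z.png',cv2.resize(b[150:240,160:280],None,fx=6,fy=6,interpolation=cv2.INTER_CUBIC))
snap('wrist','w18');np.save('w18.npy',get_calibration('wrist'),allow_pickle=True)
E
```

```text
time_s: 24.85
tcp_pos: [0.4203, 0.0557, 0.2834]
ee_rot: [[-0.153, 0.988, 0.003], [0.988, 0.153, 0.001], [0.001, 0.004, -1.0]]
wrist_force: [0.8, -0.0, 0.9]
gripper_width: 0.265
[0.4202763950917107, 0.055679020406396745, 0.28335705992186866] [ 0.76696714 -0.03159125  0.8984156 ] 24.85 2.3085496589849104
```

View pics/s18z.png

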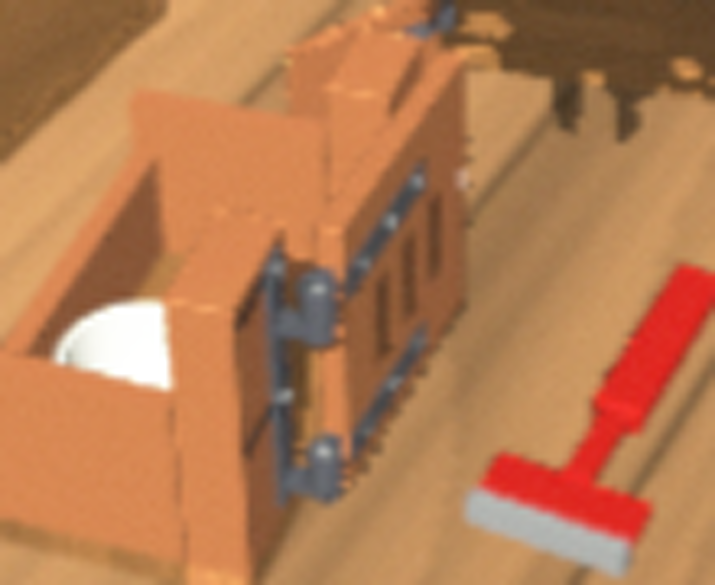

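View pics/w18.png

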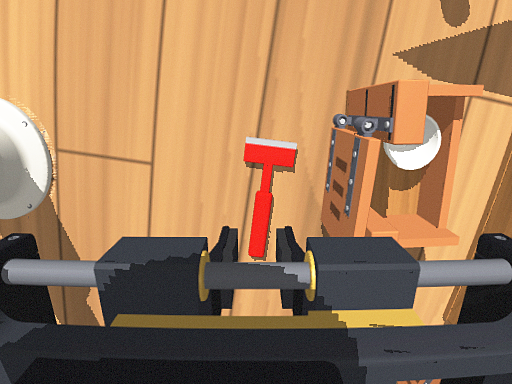

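View pics/t18z.png

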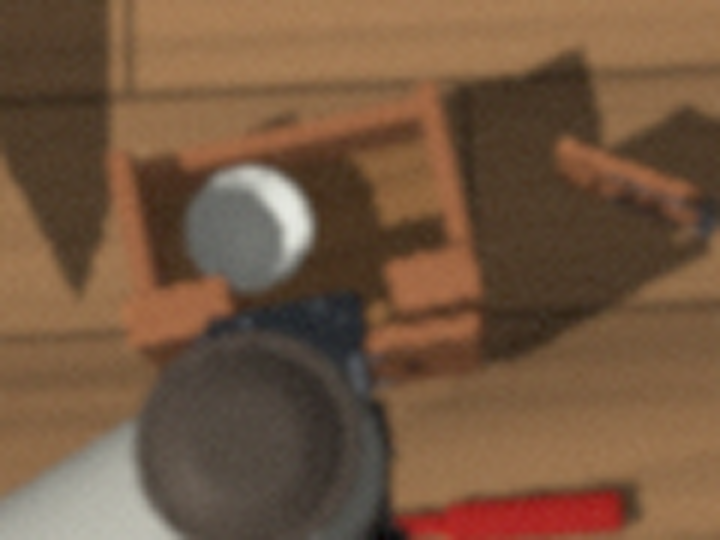

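```bash
python3 -m inch '[{"fingers":2.3,"delta_pos":[-3,1,-1],"spin":0},{"fingers":2.3,"delta_pos":[-7,3,-2],"spin":0},{"fingers":2.3,"delta_pos":[-11,5,-2],"spin":0},{"fingers":2.3,"delta_pos":[-13,7,-2],"spin":0},{"fingers":2.3,"delta_pos":[-13,7,-2],"spin":0},{"fingers":2.3,"delta_pos":[-13,7,-2],"spin":0},{"fingers":2.3,"delta_pos":[-13,7,-2],"spin":0}]'; python3 - <<'E'
from h import *
s=sense();print(s['tcp_pos'].tolist(),s['wrist_force'],s['time_s'])
a=snap('wrist','w19')[:,:,::-1];np.save('w19.npy',get_calibration('wrist'),allow_pickle=True)
cv2.imwrite('pics/w19z.png',cv2.resize(a[60:235,180:400],None,fx=3.4,fy=3.4,interpolation=cv2.INTER_CUBIC))
E
```

```text
time_s: 25.7
tcp_pos: [0.5089, -0.0613, 0.3014]
ee_rot: [[-0.152, 0.988, -0.001], [0.988, 0.152, -0.001], [-0.001, -0.001, -1.0]]
wrist_force: [0.0, -0.0, -0.3]
gripper_width: 0.259
[0.5089346558266452, -0.06130289693457738, 0.3014311760641843] [ 0.04136091 -0.04385907 -0.29904394] 25.7
```

View pics/w19z.png

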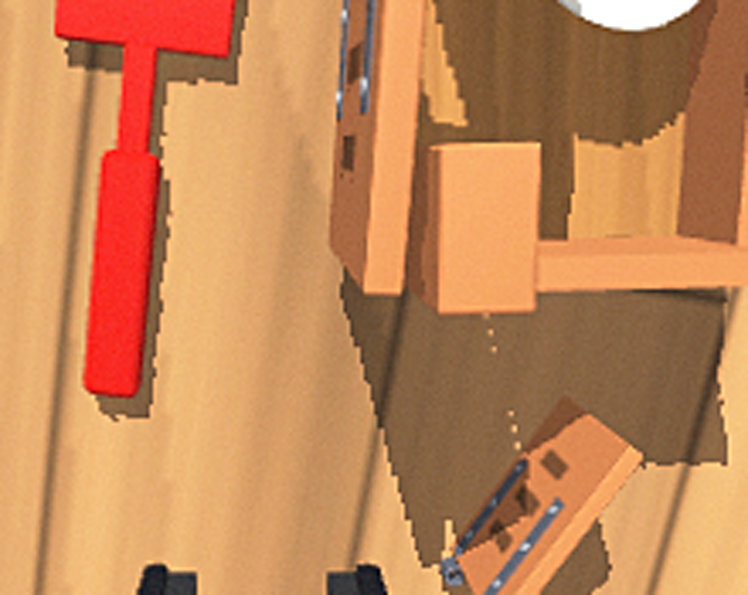

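```bash
python3 - <<'E'
from h import *
c=np.load('w19.npy',allow_pickle=True).item()
f=lambda x,y,z:atz(0,180+x/3.4-.35,60+y/3.4-.35,z,c)
A=[f(432,147,.165),f(540,143,.165),f(535,311,.165),f(440,313,.165)]
G=[f(388,0,.17),f(425,0,.17),f(365,293,.17),f(403,293,.17)]
for p in A+G: print(p.round(4))
an=lambda a,b:np.degrees(np.arctan2(*(b-a)[1::-1]))
print('post',an(A[3],A[0]),an(A[2],A[1]),an(A[0],A[1])+90,an(A[3],A[2])+90,'gate',an(G[2],G[0]),an(G[3],G[1]))
E
python3 - <<'E'
import cv2
a=cv2.imread('pics/w19.png')
cv2.imwrite('pics/w19y.png',cv2.resize(a[50:160,270:350],None,fx=5.4,fy=5.4,interpolation=cv2.INTER_CUBIC))
E
```

```text
[0.5442 0.0299 0.165 ]
[0.5749 0.0361 0.165 ]
[ 0.5842 -0.0118  0.165 ]
[ 0.5559 -0.0169  0.165 ]
[0.524  0.0662 0.17  ]
[0.534  0.0678 0.17  ]
[ 0.5319 -0.014   0.17  ]
[ 0.543  -0.0123  0.17  ]
post 104.05613732203393 100.94669518942675 101.33453764846108 100.20858719728054 gate 95.654470468438 96.36118908088865
```

View pics/w19y.png

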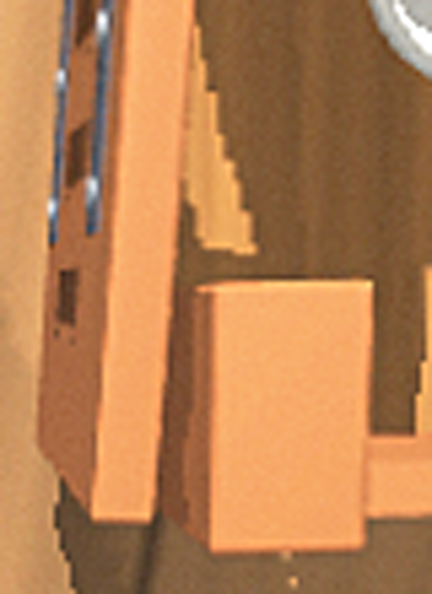

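```bash
python3 -m inch '[{"fingers":0,"delta_pos":[3,-0.5,0],"spin":-1},{"fingers":0,"delta_pos":[6.67,-0.95,0],"spin":-2.3},{"fingers":0,"delta_pos":[6.67,-0.95,4],"spin":-2.3},{"fingers":0,"delta_pos":[6.67,-0.95,8],"spin":-2.3},{"fingers":0,"delta_pos":[6.67,-0.95,11],"spin":-2.3},{"fingers":0,"delta_pos":[6.67,-0.95,13],"spin":-2.3},{"fingers":0,"delta_pos":[6.67,-0.95,15],"spin":-2.3},{"fingers":0,"delta_pos":[6.67,-0.95,16.1],"spin":-2.3},{"fingers":0,"delta_pos":[6.67,-0.95,16.1],"spin":-2.3},{"fingers":0,"delta_pos":[6.67,-0.95,16.1],"spin":-2.3}]'; python3 - <<'E'
from h import *
s=sense();print(s['joints'][5],s['tcp_pos'].tolist(),s['ee_rot'],s['wrist_force'],s['time_s'],s['gripper_width']*8.7)
snap('wrist','w20');np.save('w20.npy',get_calibration('wrist'),allow_pickle=True)
E
```

```text
time_s: 26.75
tcp_pos: [0.4901, 0.0031, 0.1417]
ee_rot: [[-0.192, 0.981, 0.002], [0.981, 0.192, -0.001], [-0.001, 0.002, -1.0]]
wrist_force: [0.2, 0.4, 0.6]
gripper_width: 0.003
171.56581291157488 [0.4901032066884708, 0.0031267617919456146, 0.14173157459730995] [[-1.91704795e-01  9.81451090e-01  1.74078458e-03]
 [ 9.81452240e-01  1.91706006e-01 -5.55757294e-04]
 [-8.79167461e-04  1.60195559e-03 -9.99998330e-01]] [0.23308713 0.3545952  0.56412135] 26.75 0.029909860538001716
```

View pics/w20.png

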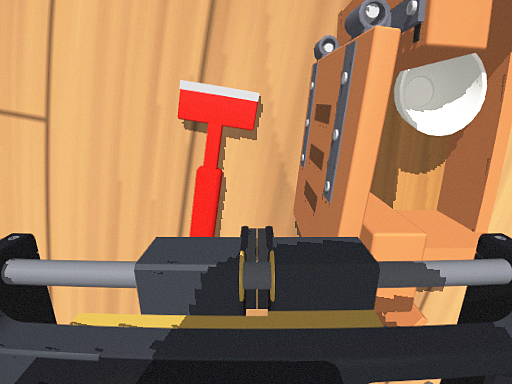

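```bash
python3 -m inch '[{"fingers":0,"delta_pos":[0,0.5,0],"spin":0},{"fingers":0,"delta_pos":[0,1,0],"spin":0},{"fingers":0,"delta_pos":[0,1.5,0],"spin":0},{"fingers":0,"delta_pos":[0,1.8,0],"spin":0},{"fingers":0,"delta_pos":[0,2,0],"spin":0},{"fingers":0,"delta_pos":[0,2.2,0],"spin":0},{"fingers":0,"delta_pos":[0,2.4,0],"spin":0},{"fingers":0,"delta_pos":[0,2.6,0],"spin":0},{"fingers":0,"delta_pos":[0,2.7,0],"spin":0},{"fingers":0,"delta_pos":[0,2.8,0],"spin":0},{"fingers":0,"delta_pos":[0,2.8,0],"spin":0}]'; python3 - <<'E'
from h import *
s=sense();print(s['tcp_pos'].tolist(),s['wrist_force'],s['time_s'])
a=snap('wrist','w21')[:,:,::-1];np.save('w21.npy',get_calibration('wrist'),allow_pickle=True)
cv2.imwrite('pics/w21z.png',cv2.resize(a[100:270,200:420],None,fx=3.4,fy=3.4,interpolation=cv2.INTER_CUBIC))
E
```

```text
time_s: 27.9
tcp_pos: [0.5171, 0.0081, 0.1408]
ee_rot: [[-0.191, 0.982, 0.0], [0.982, 0.191, -0.001], [-0.001, 0.0, -1.0]]
wrist_force: [0.1, 1.0, -0.2]
gripper_width: 0.006
[0.5171396755081307, 0.008094987552121277, 0.14080336437537622] [ 0.08073587  1.01034226 -0.19481369] 27.9
```

View pics/w21z.png

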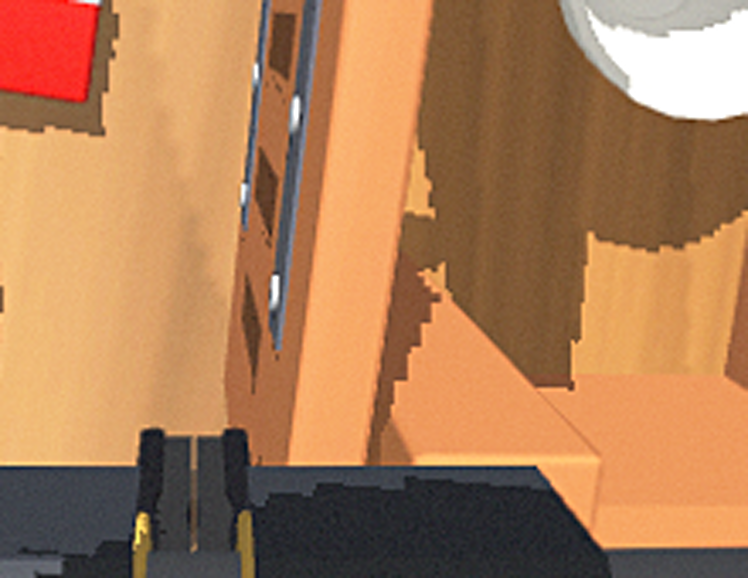

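```bash
python3 -m inch '[{"fingers":0,"delta_pos":[0,0.1,0],"spin":0},{"fingers":0,"delta_pos":[0,0.2,0],"spin":0},{"fingers":0,"delta_pos":[0,0.3,0],"spin":0},{"fingers":0,"delta_pos":[0,0.4,0],"spin":0},{"fingers":0,"delta_pos":[0,0.5,0],"spin":0},{"fingers":0,"delta_pos":[0,0.6,0],"spin":0},{"fingers":0,"delta_pos":[0,0.6,0],"spin":0}]'; python3 - <<'E'
from h import *
s=sense();print(s['tcp_pos'].tolist(),s['wrist_force'],s['time_s'])
a=snap('wrist','w22')[:,:,::-1];np.save('w22.npy',get_calibration('wrist'),allow_pickle=True)
cv2.imwrite('pics/w22z.png',cv2.resize(a[100:270,200:420],None,fx=3.4,fy=3.4,interpolation=cv2.INTER_CUBIC))
E
```

```text
time_s: 28.65
tcp_pos: [0.5231, 0.0093, 0.1408]
ee_rot: [[-0.191, 0.982, 0.0], [0.982, 0.191, -0.001], [-0.001, 0.0, -1.0]]
wrist_force: [-0.7, 0.0, -0.2]
gripper_width: 0.004
[0.5230891545135878, 0.009250683452653133, 0.14077504240056565] [-0.73716117  0.03481273 -0.17652591] 28.65
```

View pics/w22z.png

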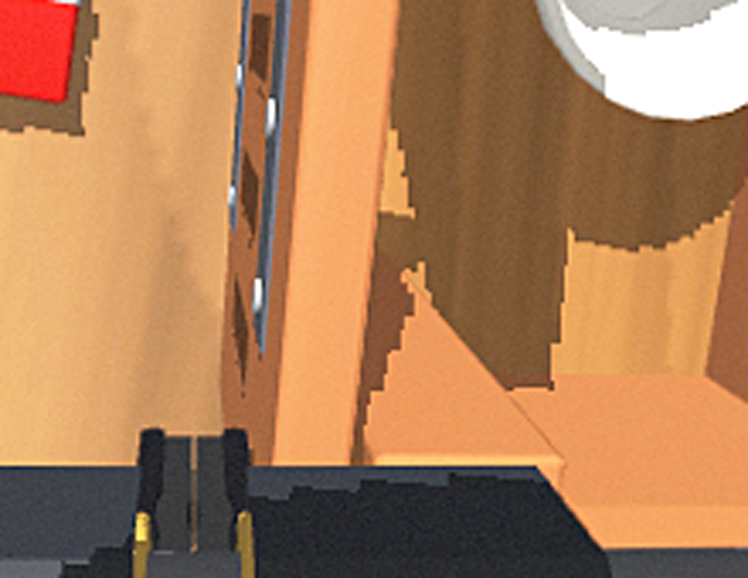

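```bash
python3 -m inch '[{"fingers":0,"delta_pos":[0,0.05,0],"spin":0},{"fingers":0,"delta_pos":[0,0.1,0],"spin":0},{"fingers":0,"delta_pos":[0,0.15,0],"spin":0},{"fingers":0,"delta_pos":[0,0.15,0],"spin":0}]'; python3 - <<'E'
from h import *
s=sense();print(s['tcp_pos'].tolist(),s['wrist_force'],s['moment'],s['time_s'])
E
```

```text
time_s: 29.1
tcp_pos: [0.5245, 0.0095, 0.1408]
ee_rot: [[-0.191, 0.982, 0.0], [0.982, 0.191, -0.001], [-0.001, 0.0, -1.0]]
wrist_force: [0.5, 0.0, 0.9]
gripper_width: 0.006
[0.5244760702680692, 0.009532202054463526, 0.14081815267266412] [0.45341136 0.02628132 0.86043099] [-0.17308427  0.05173626 -0.01402276] 29.1
```

```bash
python3 -m inch '[{"fingers":0,"delta_pos":[0,0.04,0],"spin":0},{"fingers":0,"delta_pos":[0,0.08,0],"spin":0},{"fingers":0,"delta_pos":[0,0.08,0],"spin":0}]'; python3 - <<'E'
from h import *
s=sense();print(s['tcp_pos'].tolist(),s['wrist_force'],s['moment'],s['time_s'])
a=snap('wrist','w23')[:,:,::-1];np.save('w23.npy',get_calibration('wrist'),allow_pickle=True)
cv2.imwrite('pics/w23z.png',cv2.resize(a[100:270,200:420],None,fx=3.4,fy=3.4,interpolation=cv2.INTER_CUBIC))
E
```

```text
time_s: 29.4
tcp_pos: [0.5253, 0.0097, 0.1408]
ee_rot: [[-0.191, 0.982, 0.0], [0.982, 0.191, -0.001], [-0.001, 0.0, -1.0]]
wrist_force: [-0.6, 0.3, -0.6]
gripper_width: 0.008
[0.5253111884016934, 0.009694694830504723, 0.14084196440485547] [-0.58759583  0.29667383 -0.59552873] [-0.18618809  0.04215336 -0.01534622] 29.4
```

View pics/w23z.png

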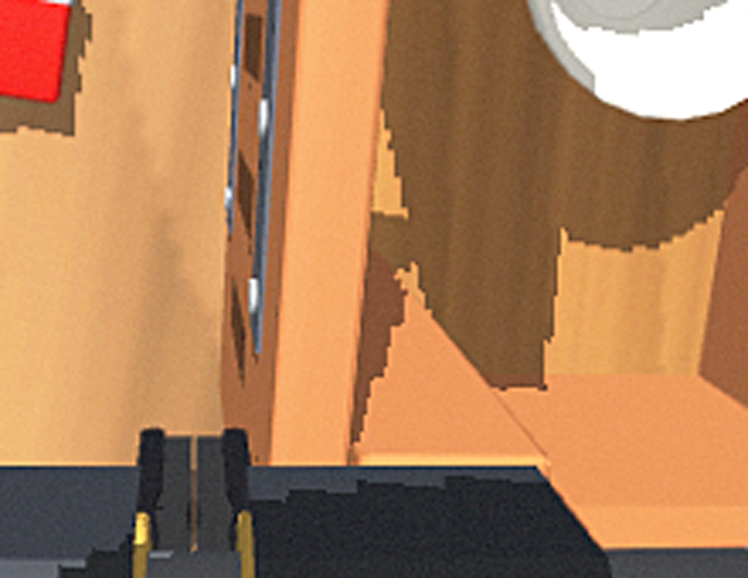

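```bash
python3 -m inch '[{"fingers":0,"delta_pos":[0,0.04,0],"spin":0},{"fingers":0,"delta_pos":[0,0.08,0],"spin":0},{"fingers":0,"delta_pos":[0,0.08,0],"spin":0}]'; python3 - <<'E'
from h import *
s=sense();print(s['tcp_pos'].tolist(),s['wrist_force'],s['moment'],s['time_s'])
E
```

```text
time_s: 29.75
tcp_pos: [0.526, 0.0099, 0.1408]
ee_rot: [[-0.191, 0.982, 0.0], [0.982, 0.191, -0.001], [-0.001, 0.0, -1.0]]
wrist_force: [-0.1, -0.7, -0.7]
gripper_width: 0.002
[0.5260414836411953, 0.009850168663125415, 0.14079435786938202] [-0.08065997 -0.65914628 -0.67927075] [-0.08545153  0.0709875  -0.01063602] 29.75
```

```bash
python3 -m inch '[{"fingers":0,"delta_pos":[0,0.03,0],"spin":0},{"fingers":0,"delta_pos":[0,0.05,0],"spin":0},{"fingers":0,"delta_pos":[0,0.05,0],"spin":0}]'; python3 - <<'E'
from h import *
s=sense();print(s['tcp_pos'].tolist(),s['wrist_force'],s['moment'],s['time_s'])
E
```

```text
time_s: 30.05
tcp_pos: [0.5265, 0.0099, 0.1408]
ee_rot: [[-0.191, 0.982, 0.0], [0.982, 0.191, -0.001], [-0.001, -0.0, -1.0]]
wrist_force: [0.1, 0.8, -0.2]
gripper_width: 0.008
[0.52651069624211, 0.009911090961337616, 0.140791580244909] [ 0.13618501  0.76419126 -0.15157427] [-0.14282641  0.08944543 -0.01438437] 30.05
```

```bash
python3 -m inch '[{"fingers":0,"delta_pos":[0,0.03,0],"spin":0},{"fingers":0,"delta_pos":[0,0.05,0],"spin":0},{"fingers":0,"delta_pos":[0,0.05,0],"spin":0}]'; python3 - <<'E'
from h import *
s=sense();print(s['tcp_pos'].tolist(),s['wrist_force'],s['moment'],s['time_s'])
E
```

```text
time_s: 30.35
tcp_pos: [0.527, 0.01, 0.1408]
ee_rot: [[-0.191, 0.982, 0.0], [0.982, 0.191, -0.001], [-0.001, 0.0, -1.0]]
wrist_force: [-0.1, 0.7, -0.4]
gripper_width: 0.007
[0.5270202389300882, 0.010018499473299492, 0.14080872809953585] [-0.09390981  0.6557556  -0.43808144] [-0.14106902  0.03772336 -0.00124829] 30.35
```

```bash
python3 -m inch '[{"fingers":0,"delta_pos":[0,0.03,0],"spin":0},{"fingers":0,"delta_pos":[0,0.05,0],"spin":0},{"fingers":0,"delta_pos":[0,0.05,0],"spin":0}]'; python3 - <<'E'
from h import *
s=sense();print(s['tcp_pos'].tolist(),s['wrist_force'],s['moment'],s['time_s'])
a=snap('wrist','w24')[:,:,::-1];np.save('w24.npy',get_calibration('wrist'),allow_pickle=True)
cv2.imwrite('pics/w24z.png',cv2.resize(a[100:270,200:420],None,fx=3.4,fy=3.4,interpolation=cv2.INTER_CUBIC))
E
```

```text
time_s: 30.65
tcp_pos: [0.5274, 0.0101, 0.1408]
ee_rot: [[-0.191, 0.982, -0.0], [0.982, 0.191, -0.001], [-0.001, -0.0, -1.0]]
wrist_force: [-1.3, 0.2, 0.7]
gripper_width: 0.006
[0.5273889336711969, 0.01006825008339348, 0.14076514263217876] [-1.32177608  0.22040147  0.6600389 ] [-0.17832864  0.14340463 -0.00522179] 30.65
```

View pics/w24z.png

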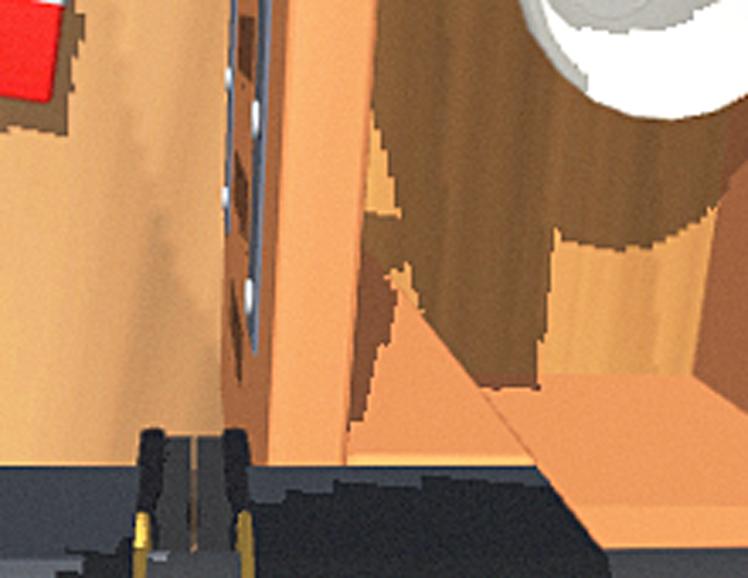

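```bash
python3 -m inch '[{"fingers":0,"delta_pos":[0,0.02,0],"spin":0},{"fingers":0,"delta_pos":[0,0.02,0],"spin":0},{"fingers":0,"delta_pos":[0,0.01,0],"spin":0},{"fingers":0,"delta_pos":[0,0,0],"spin":0},{"fingers":0,"delta_pos":[0,-0.01,0],"spin":0},{"fingers":0,"delta_pos":[0,-0.02,0],"spin":0},{"fingers":0,"delta_pos":[0,-0.04,0],"spin":0},{"fingers":0,"delta_pos":[0,-0.06,0],"spin":0},{"fingers":0,"delta_pos":[0,-0.08,0],"spin":0},{"fingers":0,"delta_pos":[0,-0.1,0],"spin":0},{"fingers":0,"delta_pos":[0,-0.13,0],"spin":0},{"fingers":0,"delta_pos":[0,-0.16,0],"spin":0},{"fingers":0,"delta_pos":[0,-0.2,0],"spin":0},{"fingers":0,"delta_pos":[0,-0.25,0],"spin":0},{"fingers":0,"delta_pos":[0,-0.3,0],"spin":0},{"fingers":0,"delta_pos":[0,-0.4,0],"spin":0},{"fingers":0,"delta_pos":[0,-0.5,0],"spin":0},{"fingers":0,"delta_pos":[0,-0.5,0],"spin":0}]'; python3 - <<'E'
from h import *
s=sense();print(s['tcp_pos'].tolist(),s['wrist_force'],s['moment'],s['time_s'])
a=snap('wrist','w25')[:,:,::-1];np.save('w25.npy',get_calibration('wrist'),allow_pickle=True)
cv2.imwrite('pics/w25z.png',cv2.resize(a[100:270,200:420],None,fx=3.4,fy=3.4,interpolation=cv2.INTER_CUBIC))
E
```

```text
time_s: 32.5
tcp_pos: [0.5224, 0.0091, 0.1408]
ee_rot: [[-0.191, 0.982, 0.0], [0.982, 0.191, -0.001], [-0.001, -0.0, -1.0]]
wrist_force: [0.9, -0.6, -0.3]
gripper_width: 0.005
[0.5223829756879567, 0.009096602249506803, 0.14082084411779522] [ 0.90617298 -0.59355989 -0.27500838] [-0.07698997  0.03225848 -0.01891968] 32.5
```

View pics/w25z.png

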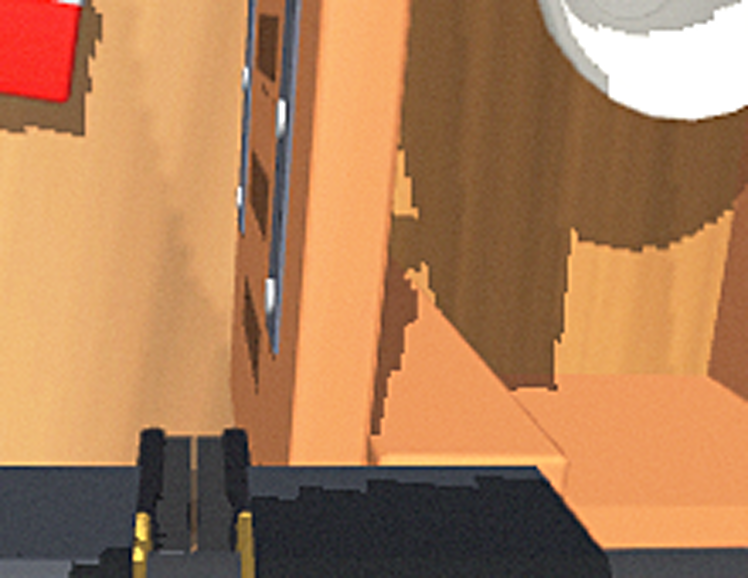

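```bash
python3 -m inch '[{"fingers":0,"delta_pos":[0,-0.5,0],"spin":0},{"fingers":0,"delta_pos":[0,-1.2,0],"spin":0},{"fingers":0,"delta_pos":[0,-2,-1],"spin":0},{"fingers":0,"delta_pos":[0,-3,-4],"spin":0},{"fingers":0,"delta_pos":[-1,-3,-8],"spin":0},{"fingers":0,"delta_pos":[-4,-3,-12],"spin":0},{"fingers":0,"delta_pos":[-7,-2,-16],"spin":0},{"fingers":0,"delta_pos":[-7,-1,-16],"spin":0},{"fingers":0,"delta_pos":[-7,-1,-16],"spin":0},{"fingers":0,"delta_pos":[-7,-1,-16],"spin":0},{"fingers":0,"delta_pos":[-7,-1,-16],"spin":0}]'; python3 - <<'E'
from h import *
s=sense();print(s['tcp_pos'].tolist(),s['wrist_force'],s['time_s'])
a=snap('wrist','w26')[:,:,::-1];np.save('w26.npy',get_calibration('wrist'),allow_pickle=True)
cv2.imwrite('pics/w26z.png',cv2.resize(a[60:235,180:400],None,fx=3.4,fy=3.4,interpolation=cv2.INTER_CUBIC))
b=snap('side','s26')[:,:,::-1]
cv2.imwrite('pics/s26z.png',cv2.resize(b[190:280,200:310],None,fx=6.5,fy=6.5,interpolation=cv2.INTER_CUBIC))
E
```

```text
time_s: 33.65
tcp_pos: [0.5226, -0.0511, 0.2994]
ee_rot: [[-0.177, 0.984, -0.0], [0.984, 0.177, -0.013], [-0.013, -0.002, -1.0]]
wrist_force: [0.2, 0.4, -0.4]
gripper_width: 0.005
[0.5225670801565416, -0.051064305670171166, 0.29937595129666] [ 0.24669251  0.38082606 -0.44164421] 33.65
```

View pics/w26z.png

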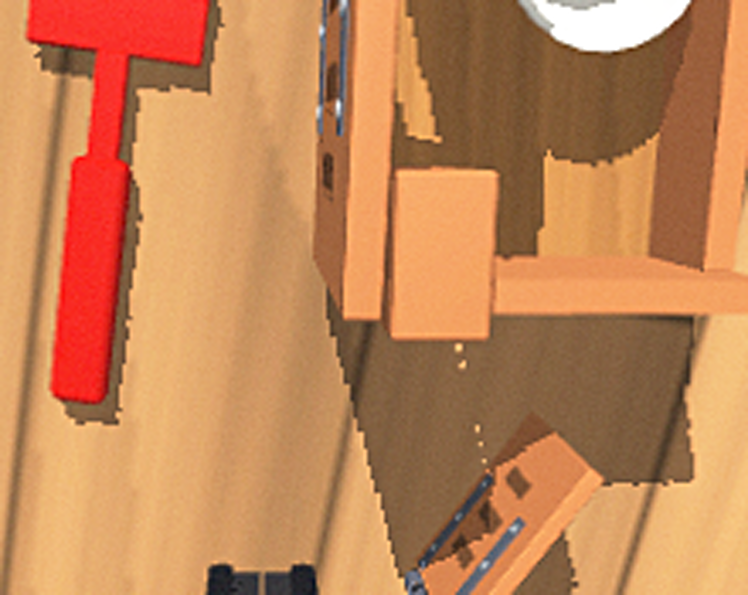

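View pics/s26z.png

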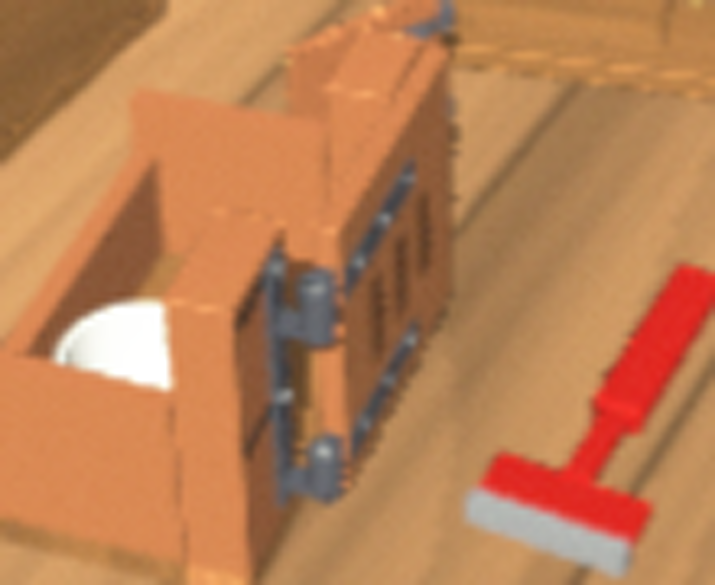

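```bash
python3 - <<'E'
from h import *
c=np.load('w26.npy',allow_pickle=True).item()
f=lambda x,y,z:atz(0,180+x/3.4-.35,60+y/3.4-.35,z,c)
A=[f(394,170,.165),f(498,171,.165),f(490,338,.165),f(391,338,.165)]
G=[f(359,0,.17),f(395,0,.17),f(345,319,.17),f(382,319,.17)]
for p in A+G: print(p.round(4))
an=lambda a,b:np.degrees(np.arctan2(*(b-a)[1::-1]))
print('post',an(A[3],A[0]),an(A[2],A[1]),an(A[0],A[1])+90,an(A[3],A[2])+90,'gate',an(G[2],G[0]),an(G[3],G[1]))
t=(G[2]+G[3])/2;print('from pin',an(t,np.array([.5206,.1366,0])))
n=np.array([np.cos(np.radians(11)),np.sin(np.radians(11))])
print('gap',n@(A[0]-G[3])[:2],n@(A[3]-G[3])[:2])
print(sense()['joints'])
E
```

```text
[0.546  0.0307 0.165 ]
[0.5756 0.036  0.165 ]
[ 0.5848 -0.0117  0.165 ]
[ 0.5555 -0.0171  0.165 ]
[0.5267 0.0729 0.17  ]
[0.5363 0.0747 0.17  ]
[ 0.5402 -0.0132  0.17  ]
[ 0.5509 -0.0113  0.17  ]
post 101.13498431401769 100.9270469502681 100.06111631748081 100.36629167681886 gate 98.88652121635181 99.5964210029227
from pin 99.50844885035222
gap 0.0032832573592465096 0.0033980049966457642
[ 12.58542527   9.49335855  -6.1381652    0.77662417 -74.48611083
 177.40217748]
```

```bash
python3 -m inch '[{"fingers":0,"delta_pos":[0,0,0],"spin":4},{"fingers":0,"delta_pos":[-2,-4,-3],"spin":8},{"fingers":0,"delta_pos":[-2,-6,-4],"spin":8},{"fingers":0,"delta_pos":[-2,-6,-4],"spin":8},{"fingers":0,"delta_pos":[-2,-6,-4],"spin":8}]'; python3 - <<'E'
from h import *
s=sense();print(s['tcp_pos'].tolist(),s['joints'],s['time_s'])
a=snap('wrist','w27')[:,:,::-1];np.save('w27.npy',get_calibration('wrist'),allow_pickle=True)
snap('top','t27');b=cv2.imread('pics/t27.png');cv2.imwrite('pics/t27z.png',cv2.resize(b[150:250,160:300],None,fx=5.5,fy=5.5,interpolation=cv2.INTER_CUBIC))
E
```

```text
time_s: 34.25
tcp_pos: [0.4678, -0.0809, 0.3409]
ee_rot: [[-0.038, 0.999, 0.004], [0.999, 0.038, -0.012], [-0.012, 0.003, -1.0]]
wrist_force: [-0.7, 0.2, -0.0]
gripper_width: 0.004
[0.4677815180819333, -0.08089495551396467, 0.34090090394358175] [ 10.36144221   3.10099865  -7.74658336   0.74703    -79.08045862
 171.66267691] 34.25
```

View pics/t27z.png

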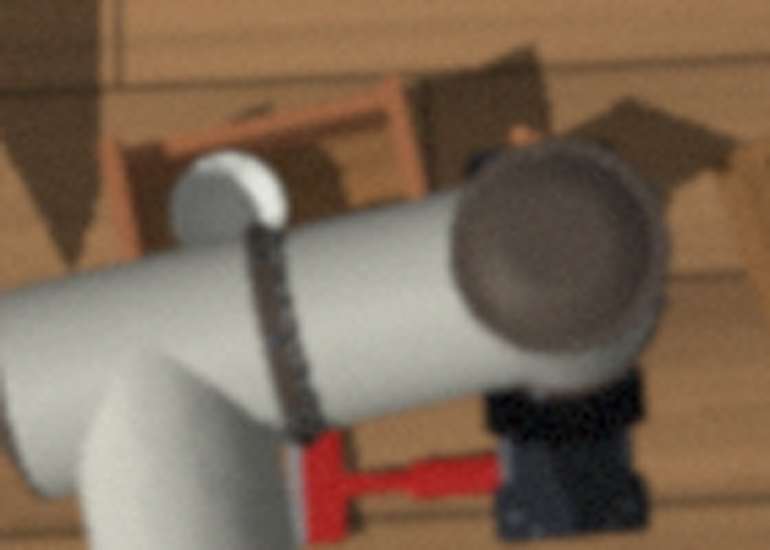

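View pics/w27.png

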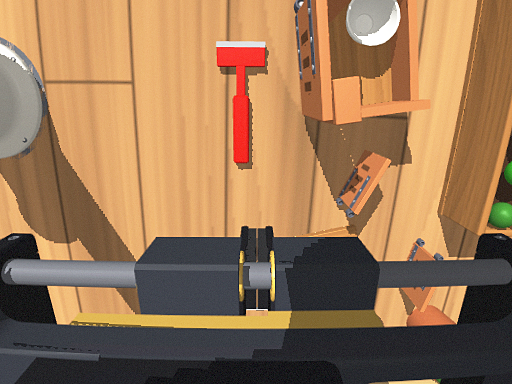

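```bash
python3 - <<'E'
from h import *
a=cv2.imread('pics/w27.png');cv2.imwrite('pics/w27z.png',cv2.resize(a[0:130,285:395],None,fx=4.6,fy=4.6,interpolation=cv2.INTER_CUBIC))
b=snap('side','s28');c=cv2.imread('pics/s26.png')[:,:,::-1]
d=cv2.absdiff(b,c)[205:270,235:275].max(2);print(d.max(),np.percentile(d,[50,99]),sense()['wrist_force'],sense()['joint_velocities'])
o=cv2.imread('pics/side0.png')[:,:,::-1]
for t in ['ramekin','scraper','shaker','probe','brush','skewer_a']:
    r=spot_point('side',t);print(t,[(round(x['conf'],2),(np.array(x['location'])*[512,384]).round(1).tolist()) for x in r[:2]])
print(sense()['time_s'])
E
```

```text
9 [2. 6.] [ 0.26407699 -0.18294165 -0.13554797] [ 0.07112566  0.41030094  0.14440112  0.11517725 -0.15122552 -0.05914089]
ramekin [(0.74, [219.3, 252.6]), (0.35, [350.0, 166.4])]
scraper [(0.72, [295.8, 257.7]), (0.18, [234.3, 344.8])]
shaker [(0.84, [159.9, 324.1])]
probe [(0.67, [232.6, 342.0])]
brush [(0.74, [350.6, 166.8])]
skewer_a [(0.49, [313.8, 176.6]), (0.47, [309.3, 176.6])]
34.7
```

View pics/w27z.png

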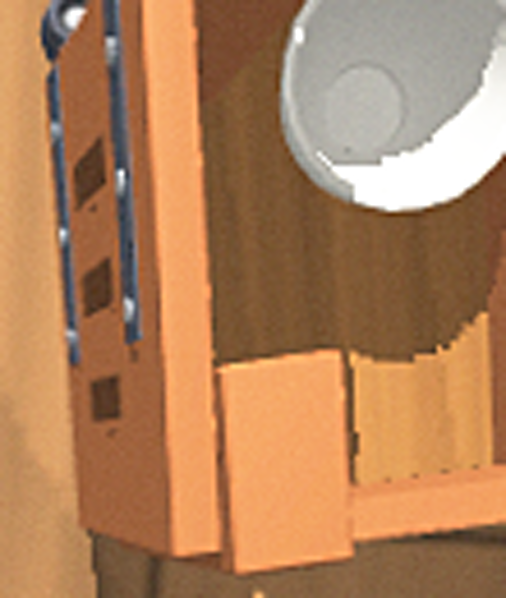

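View pics/s28.png

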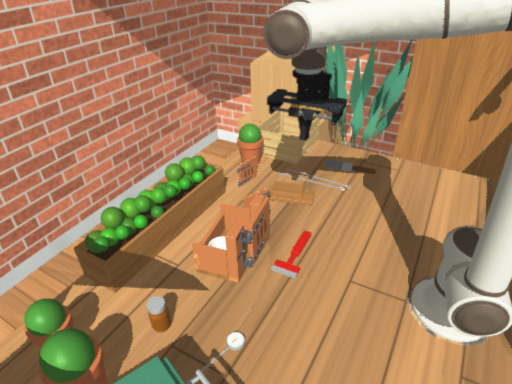

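```bash
python3 -c "
from station import *
print(finish_job())"
```

```text
the job is handed in; nothing more can be done
None
```

I hung the gate on both pins, swung it shut against the stop post, let go and handed the job in at about 35 s. `finish_job` gave no verdict, so these are my own checks.

**Pick-up:** I pinched the gate at its top edge and lifted it clear of the stand.

**Hanging:** The wrist camera put the pin axis about 10 mm from its mark. With the gate about square open, I lowered it in small steps, watching the force. It came down on the shoulders with about 8 N of contact, well under the 30 N limit, and I released it there.

**Shutting:** The first close reached the stop, but the gate came back about 4–5° as the fingers backed off. I pushed it shut again near its free end with closed fingers, up to about 1.3 N, and retreated slowly.

**Last checks:**
- **Gate:** It measures about 1–1.5° from fully shut (limit 4°), with roughly 3 mm showing at the stop post. Both knuckles look seated on their shoulders.
- **At rest:** Two side pictures, taken about 1 s apart, show no movement of the gate. The robot is clear of it.
- **Other things:** The picture of the bench looks the same as at the start. The detector's positions for the ramekin and shaker match their start readings to within about 3 pixels; I had no start readings for the others.

My first estimate of the bay's angle (8.8°) disagreed with the later close-up (about 10.5–11°). I judged the final gate angle against the later one.

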